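Stand an empty bottle under the capsule filler's spout

ROBOT

A 7-joint arm with a two-finger parallel gripper is mounted at the origin on the work surface. World frame = base frame: x ahead of the robot, y to its left, z up, the work surface at z = 0. Lengths are in m, angles in degrees, forces in N, time in s.
With the tool pointing down it reaches from about 0.4 to 0.875 m from the base axis. Payload 6.5 kg.
Tool frame: the origin (TCP) lies between the finger pads, 19 mm behind the fingertips; this is the grasp point; z points along the fingers, y is the line along which they close (so a half turn about z gives the same grasp; the last joint's range is limited). The gripper opens to 85 mm and grips with 20 to 120 N. Pads are 22 mm wide; open, the fingers measure 114 mm over their backs; the gripper's body (76 mm by 85 mm) begins 54 mm behind the grasp point. The pads swing forward as they close: fully open they stand 13 mm farther back than shut.
Start: joints at [66.738, 30.733, -0.252, 88.115, 0.149, 61.152, -4.079], TCP at [0.217, -0.613, 0.25] pointing down, gripper open.
Joint ranges: [-154.64, 154.64], [-21.42, 123.67], [-72.66, 72.17], [13.99, 137.28], [-74.86, 254.86], [10.95, 109.41], [-158.01, 158.01]. Speed limits (degrees/s): [136.94, 136.94, 180, 180, 180, 180, 180].

INTERFACE

Orientations are given as [roll, pitch, yaw] about the fixed x, y, z axes, in that order (R = Rz(yaw) Ry(pitch) Rx(roll)).
In Python, from cell import bot gives the robot as it stands.
- The arm moves only by the tool servo_tool, never from a script. Its argument "motion" is a list of rows, each a list of 5 numbers: the shift along the tool's x, y, z in cm, then the turn about the tool's z in rad, then the opening, from 0 (shut) to 1 (fully open). A call has exactly 8 rows; each row shifts and turns the commanded pose from where the row before left it, along the tool's axes as they then stand; what a row does not reach is not made up. A row lasts 1/10 s, in which the tool goes at most 50 mm and 8.59 degrees, less where a joint would pass 70% of its speed; a pose out of reach is approached as far as the arm can. A call is refused whole if a number of a shift passes 5 or a number of a turn 0.15, either way. A call with a gripper value outside its range is refused whole. The fingers move at their own pace and stop on an object; the grip force is fixed at half the most. Time passes only in rows, so rows that do not move let the fingers close, or fill a call up. It gives the time, the measured TCP pose, the force, the opening and the grip force at its end, in the units of the state.
- bot.sense(): the state, without advancing time (a new reading comes with each control period).
- bot.get_image(name): name is "scene" or "top" or "wrist"; returns a dict with "pixels" (420x560x3 uint8, red, green, blue), "range_z" (420x560 float32, m along the optical axis (not along the pixel's ray), 0 where there is no reading), "fx", "fy", "cx", "cy" (pixels), "camera_from_world" (4x4, takes a point from world to camera coordinates); the wrist camera has in their place "T_tool_cam" (4x4, takes a point from camera to tool coordinates, whose origin is the TCP and whose axes are the flange's). Camera axes: x right, y up, looking along -z (the intrinsics and any distortion apply to the point x, -y, -z); pixel columns grow to the right and rows downward; lengths in m; the calibration is good to about 2 mm. The wrist camera is an equidistant fisheye: a pixel r from the principal point sees the ray r / f radians off the axis. A picture is of the moment at which its call begins: read the wrist's pose just before it.
- bot.close_job(): hands the job in; it is judged then, once.
The state is a dict: "clock": time; "qpos": joint angles; "dq": joint speeds; "joint_torque": joint torques, N m; "eef_pos": TCP position; "eef_rot": TCP orientation; "contact_force": force on the tool from outside, world axes, zero at the start; "moment": the same for the moment, N m; "width": opening from 0.0 (shut) to 1.0 (fully open); "gripper_force": force on a finger pad.
Only numpy, scipy, OpenCV 4.12 (cv2) and the standard library are available. Lean on these libraries where they do the work, as an engineer would, in place of code of your own. Each camera call takes 0.05 s, during which the arm holds its last target. There are 200 camera calls.

TASK

Take the open, uncapped bottle from the sloped rack and stand it upright on the filler's round platen, centred under the spout. The platen's height has been set for the batch, so feel for it: set the bottle down gently, do not drop it, let it go and leave everything else as it is.

Things in the scene. Friction and masses are not known exactly. Their poses are not given: they have to be found in the camera images.
- bottle: Open white bottle to be moved: round body 50 mm across up to 88 mm, shoulder to 98 mm, open neck 32 mm across, 115 mm tall, 80 to 170 g. Origin: centre of its underside, z towards the mouth. Starts leaning in a bay of the rack, z 0.65 rad from vertical, mouth away from the robot. Gripped 75 mm up by a tool pointing straight down, it is upright once the tool tilts 37 degrees to point forwards
- jar: Capped white jar, 50 mm in diameter, 90 mm tall, leaning in the rack's other bay in the same way (either bay): to be left alone. Origin: centre of its underside, z towards its cap
- rack: Fixed aluminium rack for two leaning bottles, 250 mm wide (y), 150 mm deep. Origin: on the table, mid-width, below the bottles' undersides (these are 35 mm up). Front is -x. Bays at y = -60 and +60 mm, with 20 mm high cheeks beside the bottle's foot; above them its sides are free. A rest, inclined 0.65 rad from vertical, carries the lower 75 mm of the bottle from behind
- filler: Fixed capsule filler. Origin: on the table under the centre of its round steel platen (84 mm across). The platen's flat level top stands somewhere 20 to 60 mm above the table, not measured; it is rigid below 50 N. The column (310 mm high, hopper above) stands to -y, near face 175 mm from the origin; -x and +y sides are open. A 12 mm high base plate reaches 60 mm to +y, 50 mm to -x
- spout (a point): Centre of the lower end of the filler's fixed spout, a steel tube 32 mm across pointing down, straight above the platen's centre, 255 mm above the table; the tube rises from there towards -y to the column. No room for a gripper straight above the bottle: come in from the -x side, bottle upright, tool tilted 35 to 45 degrees
- standing_jar: Capped white jar like the one in the rack, standing on the table beyond the platen: to be left alone. Origin: centre of its underside
- loose_cap: Loose white bottle cap, disc 47 mm in diameter, 18 mm high, on the table: to be left alone
- capsule_ring: Aluminium ring, 200 mm across, 24 mm high, lying on the far part of the table: to be left alone
- brush: Hand brush lying on the table: to be left alone
- beaker: Steel beaker, 72 mm across, 80 mm high, standing on the table: to be left alone
- spanner: Spanner lying on the table: to be left alone

How it is judged (in metres and radians):
At the end, for the whole second after the job is handed in: The open bottle stands at rest and released on the platen, upright within 0.06 rad, its axis within 12 mm of the spout's axis (angle between bottle's own z axis and vertical below 0.06 rad and horizontal distance between bottle and spout below 0.012 m and height (world z) of bottle between 0.015 and 0.064 m and linear speed of bottle below 0.02 m/s and contact force between bottle and the fingers below 0.1 N); the robot touches nothing.
It fails at once if the bottle drops (moves faster than 0.25 m/s without being held) at the platen (horizontal distance between bottle and spout below 0.08 m and contact force between bottle and the fingers below 0.1 N and linear speed of bottle above 0.25 m/s).
It fails at once if anything presses on the filler, its platen or its spout with more than 30 N (contact force between filler and anything else above 30 N).
It fails at once if another thing is moved by more than 25 mm (distance of any of jar, standing_jar, loose_cap, capsule_ring, brush, beaker, spanner from where it was at the start of the episode above 0.025 m).
It also fails if it takes over 43 s, if anything falls off the work surface, if the arm or the gripper's body presses on something with over 40 N, if the wrist force passes 120 N, or if a joint passes its speed limit or range.

## Working session

There is one attempt and no reset: what is moved stays moved. The work goes in short steps, Python scripts to look and compute and a tool call to move; the robot and the scene stay as the last step left them, time stands still between calls to the robot, and variables do not carry over. Pictures are saved under pics/ and viewed, at most 10 in all, crops included, and the job is handed in when it is done.

Besides the shell and the picture viewer there is one more tool, called after "Emit:" as name(argument=value, ...), one argument or row to a line, values as JSON. servo_tool: Moves the arm, as the interface text tells. Its arguments: {"type":"object","properties":{"motion":{"type":"array","items":{"type":"array","items":{"type":"number"}}}},"required":["motion"]}

```bash
mkdir -p pics; ls; python3 - <<'E'
from cell import bot
import cv2,numpy as np
s=bot.sense();print({k:np.round(v,3).tolist() for k,v in s.items()})
for n in("scene","top"):
    i=bot.get_image(n);cv2.imwrite(f"pics/{n}0.png",i["pixels"][:,:,::-1]);np.savez(f"{n}0.npz",**i)
    print(n,i["fx"],i["fy"],i["cx"],i["cy"],i["camera_from_world"].round(3).tolist(),[k for k in i],(i["range_z"]>0).mean())
E
```

```text
pics
{'clock': 0.0, 'qpos': [66.737, 30.778, -0.255, 88.17, 0.147, 61.152, -4.079], 'dq': [0.028, -0.033, -0.078, 0.019, -0.016, 0.054, 0.018], 'joint_torque': [0.0, -58.34, 1.049, -25.91, 0.012, 0.01, -0.0], 'eef_pos': [0.216, -0.612, 0.249], 'eef_rot': [-179.901, 0.006, 19.475], 'contact_force': [-1.114, -0.643, 0.053], 'moment': [0.013, -0.028, -0.001], 'gripper_force': 0.0, 'width': 0.997}
scene 450.3056582600671 450.3056582600671 276.9563544906521 207.677888100702 [[-0.203, 0.979, -0.008, 0.046], [-0.666, -0.132, 0.734, 0.268], [0.718, 0.154, 0.679, -1.703], [0.0, 0.0, 0.0, 1.0]] ['pixels', 'range_z', 'fx', 'fy', 'cx', 'cy', 'camera_from_world'] 0.9958248299319727
top 476.9780402564521 476.9780402564521 277.02415132858266 214.57643825086328 [[-0.021, -1.0, 0.012, 0.076], [0.984, -0.019, 0.179, -0.578], [-0.179, 0.016, 0.984, -1.191], [0.0, 0.0, 0.0, 1.0]] ['pixels', 'range_z', 'fx', 'fy', 'cx', 'cy', 'camera_from_world'] 0.9956930272108844
```

View pics/scene0.png

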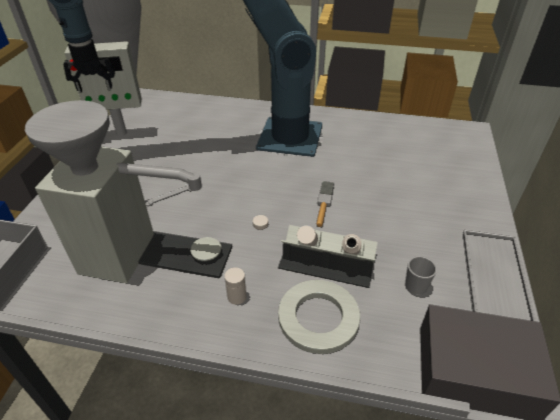

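View pics/top0.png

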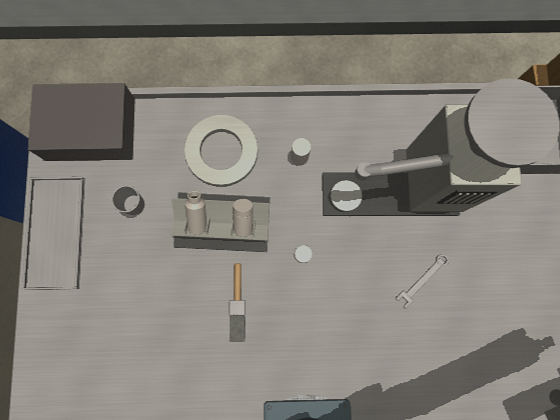

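The scene view shows the open bottle at (352,243), with the capped jar next to it at (306,235). It also shows the platen at (206,249) and the spout end at (195,183). In the top view the bottle's mouth is at (195,197), the platen at (346,195) and the spout end at (363,170).

```bash
cat >h.py <<'E'
import numpy as np,cv2
def cloud(n):
    i=np.load(n); d=i["range_z"]; v,u=np.mgrid[:d.shape[0],:d.shape[1]]
    p=np.stack([(u-i["cx"])/i["fx"]*d,-(v-i["cy"])/i["fy"]*d,-d],-1)
    T=np.linalg.inv(i["camera_from_world"]); return p@T[:3,:3].T+T[:3,3],i["pixels"]
E
python3 - <<'E'
from h import *
P,I=cloud("top0.npz");S,J=cloud("scene0.npz")
np.set_printoptions(precision=4,suppress=True)
print("table",P[300,150],P[280,340],S[180,220])
for n,uv in dict(bottlemouth=(195,197),body=(196,222),jar=(242,220),platen=(346,195),spout=(363,170),cap=(303,254),stj=(301,147),base=(335,210)).items(): print(n,P[uv[1],uv[0]],I[uv[1],uv[0]])
print("platen scene",S[249,206],"spout",S[183,195],S[188,195])
# platen: flat points around
for C,nm in((P,"top"),(S,"scene")):
    c=P[195,346]
    m=(np.hypot(C[...,0]-c[0],C[...,1]-c[1])<.06)&(C[...,2]>.016)&(C[...,2]<.07)
    q=C[m];h=np.median(q[:,2]);t=np.abs(C[...,2]-h)<.004; q=C[m&t]
    (cx,cy),r=cv2.minEnclosingCircle(q[:,:2].astype(np.float32));print(nm,"platen h",h,len(q),cx,cy,r,q.mean(0))
    m=(np.hypot(C[...,0]-c[0],C[...,1]-c[1])<.05)&(C[...,2]>.24)&(C[...,2]<.35)
    q=C[m];print("spout",len(q),q.min(0) if len(q) else 0,q.max(0) if len(q) else 0)
    for z in (.25,.26,.27,.28,.29): 
        w=q[np.abs(q[:,2]-z)<.005]
        if len(w):print(z,len(w),w.min(0),w.max(0))
# bottle, jar clouds
for C,nm in((P,"top"),(S,"scene")):
    for uv in((196,222),(242,220)):
        c=P[uv[1],uv[0]]; m=(abs(C[...,1]-c[1])<.028)&(C[...,0]>c[0]-.05)&(C[...,0]<c[0]+.12)&(C[...,2]>.06)
        for z in np.arange(.06,.15,.01):
            w=C[m&(abs(C[...,2]-z)<.004)]
            if len(w)>3:print(nm,uv,round(z,3),len(w),w.min(0)[:2],w.max(0)[:2])
E
```

```text
table [0.3674 0.4009 0.0008] [ 0.4091 -0.1     0.0003] [ 0.2999 -0.1802  0.0011]
bottlemouth [0.6177 0.2691 0.1069] [31 31 30]
body [0.5574 0.2689 0.0887] [156 146 133]
jar [0.5579 0.1525 0.1028] [159 149 136]
platen [ 0.632  -0.1212  0.0345] [107 105  98]
spout [ 0.6293 -0.1179  0.2899] [168 164 155]
cap [ 0.4782 -0.0026  0.0198] [189 191 186]
stj [ 0.7489 -0.001   0.0909] [188 191 179]
base [ 0.5963 -0.0933  0.0109] [81 82 76]
platen scene [ 0.633  -0.1156  0.0328] spout [ 0.6402 -0.1115  0.2757] [ 0.6429 -0.1124  0.2622]
top platen h 0.0333606865883439 664 0.6316115260124207 -0.12241823971271515 0.042313627898693085 [ 0.6316 -0.1223  0.0334]
spout 446 [ 0.6156 -0.1709  0.2523] [ 0.648  -0.1059  0.3045]
0.25 5 [ 0.6167 -0.1242  0.2523] [ 0.6307 -0.1071  0.2549]
0.26 17 [ 0.616  -0.1332  0.2565] [ 0.6395 -0.1065  0.2647]
0.27 20 [ 0.6156 -0.1281  0.2652] [ 0.6352 -0.1059  0.2745]
0.28 23 [ 0.6161 -0.1325  0.2756] [ 0.6367 -0.1064  0.2848]
0.29 240 [ 0.6156 -0.1689  0.285 ] [ 0.648  -0.1072  0.295 ]
scene platen h 0.033870386426786525 529 0.6298680305480957 -0.11796702444553375 0.043
[... 1377 characters left out ...]
29] [0.6197 0.295 ]
scene (196, 222) 0.09 11 [0.6129 0.2549] [0.6217 0.286 ]
scene (196, 222) 0.1 40 [0.6038 0.2478] [0.6219 0.2945]
scene (196, 222) 0.11 68 [0.5927 0.2489] [0.6225 0.296 ]
scene (196, 222) 0.12 95 [0.5832 0.2533] [0.6304 0.2916]
scene (196, 222) 0.13 21 [0.6026 0.2568] [0.6192 0.2868]
scene (242, 220) 0.06 6 [0.5653 0.1349] [0.595  0.1794]
scene (242, 220) 0.07 12 [0.5549 0.1276] [0.6058 0.1794]
scene (242, 220) 0.08 45 [0.5694 0.1253] [0.6108 0.1796]
scene (242, 220) 0.09 15 [0.5628 0.1386] [0.6137 0.1782]
scene (242, 220) 0.1 83 [0.5657 0.131 ] [0.6132 0.177 ]
scene (242, 220) 0.11 86 [0.5793 0.1296] [0.5988 0.1763]
scene (242, 220) 0.12 35 [0.5757 0.1343] [0.5918 0.1726]
```

```bash
python3 - <<'E'
from h import *
a=cv2.imread("pics/top0.png")[170:265,160:285];b=cv2.imread("pics/scene0.png")[215:290,270:385]
c=np.hstack([cv2.resize(a,(400,304),interpolation=2),cv2.resize(b,(400,304),interpolation=2)])
cv2.imwrite("pics/c1.png",c)
E
```

```text
(no output)
```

View pics/c1.png

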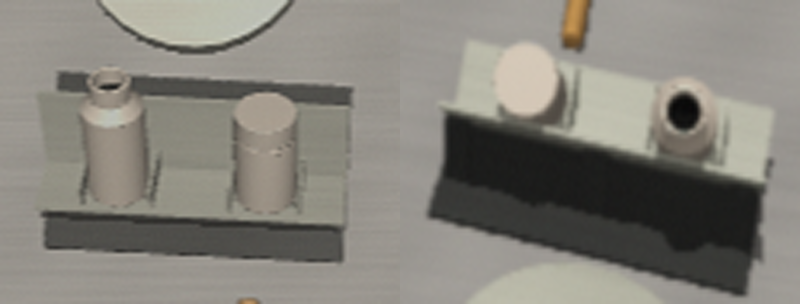

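The crop shows the bottle in the +y bay with its open dark mouth, and the jar beside it. The platen and spout agree at about (0.632, -0.120), with the platen top about 33 mm up. Next I'll refine the bottle's axis and the rack's yaw.

```bash
cat >>h.py <<'E'
from scipy.spatial.transform import Rotation as Ro
def plan(p,R,goal,turn,n):
    "rows for a straight world shift to goal with an even turn about tool z"
    d=(np.array(goal)-p)/n
    for k in range(n):
        print([*(d@R*100).round(2),round(turn/n,4)]); R=R@Ro.from_rotvec([0,0,turn/n]).as_matrix()
    return np.array(goal),R
def pose(s): return np.array(s["eef_pos"]),Ro.from_euler("xyz",s["eef_rot"],degrees=True).as_matrix()
E
python3 - <<'E'
from h import *;from cell import bot
p,R=pose(bot.sense()); t=np.radians(19.475+3.5)
p,R=plan(p,R,[.42,-.15,.25],t/2,12);p,R=plan(p,R,[.59,.27,.20],t/2,12)
E
```

```text
[np.float64(2.88), np.float64(-3.07), np.float64(-0.0), np.float64(0.0167)]
[np.float64(2.83), np.float64(-3.11), np.float64(-0.0), np.float64(0.0167)]
[np.float64(2.78), np.float64(-3.16), np.float64(-0.0), np.float64(0.0167)]
[np.float64(2.73), np.float64(-3.21), np.float64(-0.0), np.float64(0.0167)]
[np.float64(2.67), np.float64(-3.25), np.float64(-0.0), np.float64(0.0167)]
[np.float64(2.62), np.float64(-3.3), np.float64(-0.0), np.float64(0.0167)]
[np.float64(2.56), np.float64(-3.34), np.float64(-0.0), np.float64(0.0167)]
[np.float64(2.51), np.float64(-3.38), np.float64(-0.0), np.float64(0.0167)]
[np.float64(2.45), np.float64(-3.42), np.float64(-0.0), np.float64(0.0167)]
[np.float64(2.39), np.float64(-3.46), np.float64(-0.0), np.float64(0.0167)]
[np.float64(2.33), np.float64(-3.5), np.float64(-0.0), np.float64(0.0167)]
[np.float64(2.27), np.float64(-3.54), np.float64(-0.0), np.float64(0.0167)]
[np.float64(1.89), np.float64(-3.27), np.float64(0.42), np.float64(0.0167)]
[np.float64(1.83), np.float64(-3.3), np.float64(0.42), np.float64(0.0167)]
[np.float64(1.78), np.float64(-3.33), np.float64(0.42), np.float64(0.0167)]
[np.float64(1.72), np.float64(-3.36), np.float64(0.42), np.float64(0.0167)]
[np.float64(1.67), np.float64(-3.39), np.float64(0.42), np.float64(0.0167)]
[np.float64(1.61), np.float64(-3.41), np.float64(0.42), np.float64(0.0167)]
[np.float64(1.55), np.float64(-3.44), np.float64(0.42), np.float64(0.0167)]
[np.float64(1.5), np.float64(-3.47), np.float64(0.42), np.float64(0.0167)]
[np.float64(1.44), np.float64(-3.49), np.float64(0.42), np.float64(0.0167)]
[np.float64(1.38), np.float64(-3.51), np.float64(0.42), np.float64(0.0167)]
[np.float64(1.32), np.float64(-3.54), np.float64(0.42), np.float64(0.0167)]
[np.float64(1.26), np.float64(-3.56), np.float64(0.42), np.float64(0.0167)]
```

Emit:
servo_tool(
  motion=[
    [2.9,-3.1,0,0.017,1],
    [2.8,-3.1,0,0.017,1],
    [2.8,-3.2,0,0.017,1],
    [2.7,-3.2,0,0.017,1],
    [2.7,-3.2,0,0.017,1],
    [2.6,-3.3,0,0.017,1],
    [2.6,-3.3,0,0.017,1],
    [2.5,-3.4,0,0.017,1],
  ],
)

```text
clock: 0.9
eef_pos: [0.3532, -0.3032, 0.2499]
eef_rot: [-180.0, 0.0, 11.6]
contact_force: [0.6, -0.1, -0.5]
width: 1.0
gripper_force: 0.0
```

Emit:
servo_tool(
  motion=[
    [2.4,-3.4,0,0.017,1],
    [2.4,-3.5,0,0.017,1],
    [2.3,-3.5,0,0.017,1],
    [2.3,-3.5,0,0.017,1],
    [1.9,-3.3,0.4,0.017,1],
    [1.8,-3.3,0.4,0.017,1],
    [1.8,-3.3,0.4,0.017,1],
    [1.7,-3.4,0.4,0.017,1],
  ],
)

```text
clock: 1.7
eef_pos: [0.4778, -0.01, 0.2337]
eef_rot: [180.0, 0.0, 3.8]
contact_force: [0.2, -0.3, -1.2]
width: 1.002
gripper_force: 0.0
```

Emit:
servo_tool(
  motion=[
    [1.7,-3.4,0.4,0.017,1],
    [1.6,-3.4,0.4,0.017,1],
    [1.5,-3.4,0.4,0.017,1],
    [1.5,-3.5,0.4,0.017,1],
    [1.4,-3.5,0.4,0.017,1],
    [1.4,-3.5,0.4,0.017,1],
    [1.3,-3.5,0.4,0.017,1],
    [1.3,-3.6,0.4,0.017,1],
  ],
)

```text
clock: 2.5
eef_pos: [0.5926, 0.2689, 0.2013]
eef_rot: [180.0, 0.0, -4.0]
contact_force: [-0.3, 0.2, -0.1]
width: 1.0
gripper_force: 0.0
```

Emit:
servo_tool(
  motion=[
    [0.3,-0.2,1.0,0,1],
    [0,0,2.2,0,1],
    [0,0,2.2,0,1],
    [0,0,2.0,0,1],
    [0,0,1.6,0,1],
    [0,0,1.0,0,1],
    [0,0,0.5,0,1],
    [0,0,0,0,1],
  ],
)

```text
clock: 3.3
eef_pos: [0.5955, 0.2695, 0.0967]
eef_rot: [180.0, 0.0, -3.9]
contact_force: [-1.0, -0.9, 0.3]
width: 1.001
gripper_force: 0.0
```

```bash
python3 - <<'E'
from h import *;from cell import bot
s=bot.sense();print(s["qpos"],s["eef_pos"],s["contact_force"])
w=bot.get_image("wrist");cv2.imwrite("pics/w1.png",w["pixels"][:,:,::-1]);print(w["T_tool_cam"].round(3).tolist(),w["fx"])
E
```

```text
[ -17.69963919   42.50817126  -15.60129593   92.28806031   14.3374426
   47.2105227  -133.09426924] [0.59548865 0.2694564  0.09666292] [-0.98729324 -0.86106225  0.3391315 ]
[[0.0, 0.951, 0.308, 0.079], [1.0, -0.0, -0.0, 0.001], [-0.0, 0.308, -0.951, -0.125], [0.0, 0.0, 0.0, 1.0]] 325.19226210127806
```

View pics/w1.png

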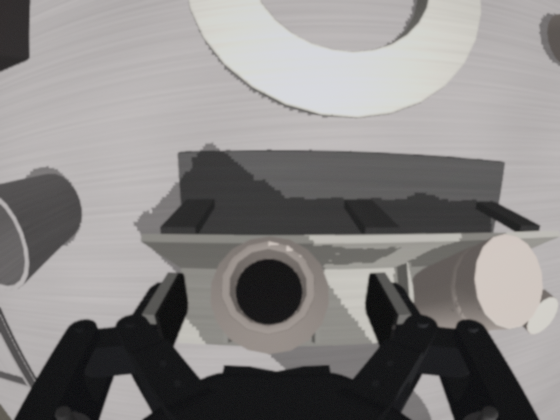

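The bottle's mouth is at (269,292) between the fingers at x≈172 and 385, and the jar is clear at (505,280). The camera sits on the tool's forward side and would end up at the spout once tilted. I'll rise, make a half turn, and grasp that way round.

Emit:
servo_tool(
  motion=[
    [0,-0.2,-3.0,0,1],
    [0,0,-4.0,0,1],
    [0,0,-4.0,-0.1,1],
    [0,0,0,-0.149,1],
    [0,0,0,-0.149,1],
    [0,0,0,-0.149,1],
    [0,0,0,-0.149,1],
    [0,0,0,-0.149,1],
  ],
)

```text
clock: 4.15
eef_pos: [0.5963, 0.2717, 0.2083]
eef_rot: [179.9, -0.1, 44.8]
contact_force: [-0.1, -0.6, -0.3]
width: 0.998
gripper_force: 0.0
```

Emit:
servo_tool(
  motion=[
    [0,0,0,-0.149,1],
    [0,0,0,-0.149,1],
    [0,0,0,-0.149,1],
    [0,0,0,-0.149,1],
    [0,0,0,-0.149,1],
    [0,0,0,-0.149,1],
    [0,0,0,-0.149,1],
    [0,0,0,-0.149,1],
  ],
)

```text
clock: 4.95
eef_pos: [0.5963, 0.2716, 0.2082]
eef_rot: [179.9, 0.0, 113.1]
contact_force: [0.4, 0.5, -0.6]
width: 0.997
gripper_force: 0.0
```

Emit:
servo_tool(
  motion=[
    [0,0,0,-0.149,1],
    [0,0,0,-0.149,1],
    [0,0,0,-0.149,1],
    [0,0,0,-0.149,1],
    [0,0,0,-0.149,1],
    [0,0,0,-0.149,1],
    [0,0,0,-0.149,1],
    [0,0,0,0,1],
  ],
)

```text
clock: 5.75
eef_pos: [0.5963, 0.2714, 0.2077]
eef_rot: [180.0, 0.1, 172.6]
contact_force: [-0.0, 0.1, -0.1]
width: 1.003
gripper_force: 0.0
```

Emit:
servo_tool(
  motion=[
    [0,0,1.0,-0.068,1],
    [0,0,2.2,0,1],
    [0,0,2.4,0,1],
    [0,0,2.4,0,1],
    [0,0,1.8,0,1],
    [0,0,1.0,0,1],
    [0,0,0.4,0,1],
    [0,0,0,0,1],
  ],
)

```text
clock: 6.55
eef_pos: [0.5959, 0.2718, 0.0952]
eef_rot: [180.0, 0.0, 176.4]
contact_force: [-1.0, -0.1, -0.2]
width: 1.002
gripper_force: 0.0
```

Emit:
servo_tool(
  motion=[
    [0,0,0,0,0.7],
    [0,0,0,0,0.62],
    [0,0,0,0,0.58],
    [0,0,0,0,0.5],
    [0,0,0,0,0.3],
    [0,0,0,0,0],
    [0,0,0,0,0],
    [0,0,0,0,0],
  ],
)

```text
clock: 7.35
eef_pos: [0.5962, 0.272, 0.0962]
eef_rot: [180.0, 0.1, 176.5]
contact_force: [-0.7, -0.6, 5.5]
width: 0.568
gripper_force: 61.1
```

Emit:
servo_tool(
  motion=[
    [0,0,-0.6,0,0],
    [0,0,-1.5,0,0],
    [0,0,-3.0,0,0],
    [0,0,-4.0,0,0],
    [0.8,-2,-3.5,0,0],
    [1.6,-3.9,-1,0,0],
    [1.6,-3.9,-1,0,0],
    [1.6,-3.9,-1,0,0],
  ],
)

```text
clock: 8.15
eef_pos: [0.5305, 0.1373, 0.2523]
eef_rot: [-180.0, 0.1, 176.5]
contact_force: [0.2, -1.5, -0.9]
width: 0.57
gripper_force: 62.3
```

Emit:
servo_tool(
  motion=[
    [1.6,-3.9,-1,0,0],
    [1.6,-3.9,-1,0,0],
    [1.6,-3.9,-1,0,0],
    [1.6,-3.9,-1,0,0],
    [0.7,-1.7,-2,0,0],
    [0,0,-3,0,0],
    [0,0,-3,0,0],
    [0,0,0,0,0],
  ],
)

```text
clock: 8.95
eef_pos: [0.4516, -0.029, 0.3751]
eef_rot: [-179.9, 0.4, 176.5]
contact_force: [0.2, 0.4, -0.8]
width: 0.565
gripper_force: 62.4
```

```bash
python3 - <<'E'
from cell import bot
s=bot.sense();print(s["qpos"].round(1) if hasattr(s["qpos"],"round") else s["qpos"],s["eef_pos"],s["eef_rot"],s["gripper_force"])
E
```

```text
[ 60.3  13.4 -70.8 104.7  13.6  71.   72. ] [ 0.45158549 -0.02904884  0.37508787] [-179.87532153    0.3883447   176.47548143] 62.378346987243276
```

Emit:
servo_tool(
  motion=[
    [0,0,-3,0,0],
    [0,0,-3,0,0],
    [0,0,-3,0,0],
    [0,0,-3,0,0],
    [0,0,-3,0,0],
    [0,0,-3,0,0],
    [0,0,-3,0,0],
    [0,0,0,0,0],
  ],
)

```text
clock: 9.75
eef_pos: [0.4507, -0.0288, 0.5839]
eef_rot: [-180.0, 0.3, 176.5]
contact_force: [-0.3, -0.2, -1.8]
width: 0.569
gripper_force: 62.7
```

```bash
python3 - <<'E'
from cell import bot
s=bot.sense();print(s["qpos"],s["eef_pos"],s["eef_rot"],s["gripper_force"])
E
```

```text
[ 62.24740735   7.05046674 -70.69201616  80.66843742   6.77193978
  96.68533521  79.05036974] [ 0.45067225 -0.02879169  0.58387824] [-179.98013094    0.26581575  176.53686211] 62.68802103353664
```

Emit:
servo_tool(
  motion=[
    [0,0,-3,0,0],
    [0,0,-3,0,0],
    [0,0,-3,0,0],
    [0,0,-3,0,0],
    [0,0,-3,0,0],
    [0,0,-3,0,0],
    [0,0,-3,0,0],
    [0,0,0,0,0],
  ],
)

```text
clock: 10.55
eef_pos: [0.4611, -0.0228, 0.6611]
eef_rot: [-178.0, -2.2, 176.8]
contact_force: [-0.3, -0.7, -1.9]
width: 0.568
gripper_force: 62.9
```

```bash
python3 - <<'E'
from cell import bot
s=bot.sense();print(s["qpos"],s["eef_pos"],s["eef_rot"],s["gripper_force"])
E
```

```text
[ 16.48556443   6.36476618 -23.74006817  67.40125881   4.39401246
 109.22495967  80.9939702 ] [ 0.46113153 -0.02281889  0.66110353] [-177.98340304   -2.17652223  176.7772825 ] 62.909036119817756
```

```bash
cat >kin.py <<'E'
import numpy as np
from scipy.spatial.transform import Rotation as Ro
from scipy.optimize import least_squares
D=[([66.737,30.778,-.255,88.17,.147,61.152,-4.079],[.216,-.612,.249],[-179.901,.006,19.475]),
([-17.6996,42.508,-15.601,92.288,14.337,47.2105,-133.094],[.59549,.26946,.09666],[180,0,-3.9]),
([60.3,13.4,-70.8,104.7,13.6,71,72],[.45158,-.02905,.37509],[-179.875,.388,176.475]),
([62.2474,7.0505,-70.692,80.6684,6.772,96.6853,79.0504],[.45067,-.02879,.58388],[-179.98,.266,176.537]),
([16.4856,6.3648,-23.740,67.4013,4.394,109.225,80.994],[.46113,-.02282,.6611],[-177.983,-2.177,176.777])]
lo=np.array([-154.64,-21.42,-72.66,13.99,-74.86,10.95,-158.01]);hi=np.array([154.64,123.67,72.17,137.28,254.86,109.41,158.01])
def fk(q,p):
    o1,d1,a2,d3,a3,a4,d5,a5,a6,d7,o7,o2,o4,o6=p; q=np.radians(q);t=np.zeros(3);R=np.eye(3)
    z=lambda a:Ro.from_rotvec([0,0,a]).as_matrix();y=lambda a:Ro.from_rotvec([0,a,0]).as_matrix()
    for r,v in((z(-q[0]+o1),(a2,0,d1)),(y(q[1]+o2),(0,0,d3)),(z(-q[2]),(a3,0,0)),(y(q[3]+o4),(a4,0,d5)),(z(S5*q[4]),(a5,0,0)),(y(q[5]+o6),(a6,0,d7)),(z(S7*q[6]+o7),(0,0,0))):
        R=R@r;t=t+R@np.array(v)
    return t,R
S5=S7=-1
def res(p):
    e=[]
    for q,t,r in D:
        T,R=fk(q,p);e+=list((T-t)*1);e+=list(.3*Ro.from_matrix(Ro.from_euler("xyz",r,degrees=True).as_matrix().T@R).as_rotvec())
    return np.r_[e,1e-3*np.array(p)]
if __name__=="__main__":
    best=None
    for S5 in(-1,1):
      for S7 in(-1,1):
        for o7 in (0,np.pi/2,np.pi,-np.pi/2):
          s=least_squares(res,[-.066,.33,0,.35,0,0,.35,0,.08,.25,o7,0,0,0])
          if best is None or s.cost<best[0]:best=(s.cost,S5,S7,s.x)
    print(best[:3],best[3].round(4));r=res(best[3])[:-14].reshape(-1,6);print(r.round(4))
    np.save("kp.npy",np.r_[best[1:3],best[3]])
E
python3 kin.py
```

```text
(np.float64(8.794643428804986e-05), -1, -1) [-7.3800e-02  4.2960e-01  2.7000e-03  5.4080e-01 -1.8900e-02  6.1800e-02
  4.5340e-01 -4.3900e-02  5.4000e-03  4.2110e-01  1.4967e+00  2.4000e-03
 -1.3000e-03 -1.0000e-03]
[[-1.800e-03  2.500e-03 -2.300e-03 -1.000e-04  1.400e-03 -4.210e-02]
 [-5.400e-02  1.208e-01  2.600e-02  9.400e-03 -1.294e-01  5.869e-01]
 [-1.820e-02  1.604e-01  3.720e-02 -1.400e-02  1.840e-01  7.836e-01]
 [ 5.000e-04  8.330e-02  1.000e-02 -7.900e-03  9.860e-02  8.144e-01]
 [-7.000e-03  6.100e-02  3.100e-03 -3.800e-03  6.290e-02  8.309e-01]]
```

Emit:
servo_tool(
  motion=[
    [0,0,-5,0,0],
    [0,0,-5,0,0],
    [0,0,-5,0,0],
    [0,0,-5,0,0],
    [0,0,-5,0,0],
    [0,0,-5,0,0],
    [0,0,-5,0,0],
    [0,0,-5,0,0],
  ],
)

```text
clock: 11.35
eef_pos: [0.4729, -0.024, 0.6952]
eef_rot: [-176.8, 1.6, 176.9]
contact_force: [0.6, -0.6, -0.8]
width: 0.566
gripper_force: 62.9
```

```bash
python3 - <<'E'
from cell import bot
import numpy as np
s=bot.sense();print(np.round(s["qpos"],2),s["eef_pos"],s["eef_rot"],s["gripper_force"])
E
```

```text
[-59.46   6.76  65.34  66.05  -3.21 109.32  91.33] [ 0.47294277 -0.02404253  0.69521944] [-176.81266539    1.63085995  176.85895861] 62.89625883306144
```

```bash
python3 - <<'E'
from sim import *
qn=np.array([-59.46,6.76,65.34,66.05,-3.21,109.32,91.33])
for w in(1,1.5):
 for a in(-60,-30,0,30,60):
  for y in(0,):
    q=qn.copy();o=[]
    for i in range(40):
        q,_=row(q,(5*np.sin(np.radians(a)),y,-5*np.cos(np.radians(a))),0,w,1,None)
        if i%8==7:o.append((tool(q)[0].tolist(),tool(q)[1].tolist()))
    print(w,a,*o,q.round(0))
E
```

```text
1 -60 ([0.658, -0.032, 0.692], [-175.3, 6.0, 177.4]) ([0.812, -0.036, 0.695], [-175.0, 14.6, 178.1]) ([0.84, -0.029, 0.745], [-174.7, 22.3, 178.9]) ([0.837, -0.02, 0.818], [-174.2, 30.0, 179.7]) ([0.812, -0.009, 0.903], [-173.6, 37.7, -179.3]) [-10.  28.  10.  14.   0. 100.  86.]
1 -30 ([0.563, -0.027, 0.737], [-176.0, 8.0, 177.4]) ([0.619, -0.022, 0.809], [-175.6, 17.2, 178.1]) ([0.614, -0.012, 0.895], [-175.1, 26.5, 178.9]) ([0.568, 0.0, 0.984], [-174.5, 35.6, 179.8]) ([0.496, 0.014, 1.067], [-173.6, 44.6, -178.9]) [-77.   3.  72.  25.   5. 109.  85.]
1 0 ([0.451, -0.022, 0.758], [-176.4, 9.6, 177.4]) ([0.441, -0.033, 0.773], [-178.6, 11.4, 177.0]) ([0.39, -0.028, 0.832], [-178.3, 19.6, 177.2]) ([0.326, -0.022, 0.886], [-177.9, 28.2, 177.5]) ([0.304, -0.018, 0.949], [-177.5, 36.3, 177.9]) [  2. -21.  -2.  56.   1. 109.  87.]
1 30 ([0.404, -0.039, 0.699], [-179.9, 2.3, 176.8]) ([0.259, -0.034, 0.713], [-179.6, 9.3, 176.8]) ([0.266, -0.061, 0.747], [-179.0, 13.5, 176.9]) ([0.258, -0.117, 0.78], [-177.8, 17.7, 177.0]) ([0.201, -0.211, 0.8], [-175.2, 21.7, 177.2]) [ 30. -21.  15.  73. 
[... 990 characters left out ...]
.9, 177.5]) ([0.445, -0.031, 0.797], [-178.7, 14.4, 177.1]) ([0.389, -0.026, 0.824], [-178.5, 18.7, 177.2]) [  6. -10.  -5.  62.  -0. 109.  87.]
1.5 30 ([0.408, -0.04, 0.692], [-180.0, 1.2, 176.8]) ([0.271, -0.036, 0.687], [-179.8, 4.6, 176.8]) ([0.242, -0.056, 0.693], [-179.5, 7.0, 176.8]) ([0.231, -0.11, 0.708], [-178.9, 9.0, 176.8]) ([0.168, -0.201, 0.715], [-177.6, 11.0, 176.9]) [ 34. -21.  11.  82.  -2. 109. 131.]
1.5 60 ([0.296, -0.035, 0.669], [179.6, 0.4, 176.6]) ([0.206, -0.08, 0.645], [179.6, 0.9, 176.6]) ([0.025, -0.224, 0.642], [180.0, 1.1, 176.6]) ([-0.077, -0.337, 0.652], [-179.0, 0.2, 174.6]) ([-0.108, -0.368, 0.663], [-177.3, -1.0, 171.5]) [  9. -21.  61.  78.  22. 109. 158.]
```

Emit:
servo_tool(
  motion=[
    [0,0,-5,0,0],
    [0,0,-5,0,0],
    [0,0,-5,0,0],
    [0,0,-5,0,0],
    [0,0,-5,0,0],
    [0,0,-5,0,0],
    [0,0,-5,0,0],
    [0,0,-5,0,0],
  ],
)

```text
clock: 12.15
eef_pos: [0.4742, -0.0192, 0.8145]
eef_rot: [-177.5, 17.3, 178.0]
contact_force: [0.7, -1.3, -1.7]
width: 0.564
gripper_force: 63.6
```

```bash
cat >st.py <<'E'
from cell import bot
import numpy as np
s=bot.sense();print(s["clock"],np.round(s["qpos"],2).tolist(),np.round(s["eef_pos"],4),np.round(s["eef_rot"],2),s["gripper_force"])
E
python3 st.py
```

```text
12.15 [-51.09, 0.31, 46.19, 53.55, 4.6, 109.32, 84.89] [ 0.4742 -0.0192  0.8145] [-177.46   17.28  178.03] 63.55832889152225
```

Emit:
servo_tool(
  motion=[
    [-1.4,0,-4.8,0,0],
    [-1.4,0,-4.8,0,0],
    [-1.4,0,-4.8,0,0],
    [-1.4,0,-4.8,0,0],
    [-1.4,0,-4.8,0,0],
    [-1.4,0,-4.8,0,0],
    [-1.4,0,-4.8,0,0],
    [-1.4,0,-4.8,0,0],
  ],
)

```text
clock: 12.95
eef_pos: [0.4765, -0.022, 0.9518]
eef_rot: [-177.9, 34.4, 178.7]
contact_force: [0.6, -0.4, -0.7]
width: 0.57
gripper_force: 63.6
```

```bash
python3 st.py
```

```text
12.95 [-64.84, 3.95, 71.6, 34.78, -4.34, 109.36, 90.89] [ 0.4765 -0.022   0.9518] [-177.95   34.42  178.69] 63.60432115732692
```

Emit:
servo_tool(
  motion=[
    [-1.4,0,-4.8,0,0],
    [0,0,0,0,0],
    [0,0,0,0,0],
    [0,0,0,0,0],
    [0,0,0,0,0],
    [0,0,0,0,0],
    [0,0,0,0,0],
    [0,0,0,0,0],
  ],
)

```text
clock: 13.75
eef_pos: [0.4726, -0.0224, 0.9684]
eef_rot: [-177.9, 36.6, 178.9]
contact_force: [0.9, -0.1, -0.9]
width: 0.567
gripper_force: 63.6
```

```bash
python3 st.py; cat >ax.py <<'E'
from h import *;from cell import bot
a=np.array([np.sin(.65)*np.cos(np.radians(-3.5)),np.sin(.65)*np.sin(np.radians(-3.5)),np.cos(.65)])
Rg=Ro.from_euler("xyz",[180,.05,176.5],degrees=True).as_matrix();B=Rg.T@a
# bottle base in the tool frame (tcp at grasp .5962,.272,.0962; base .551,.2728,.035)
b0=Rg.T@(np.array([.551,.2733,.035])-[.5962,.272,.0962])
p,R=pose(bot.sense());print("bottle axis",(R@B).round(4),"base",(p+R@b0).round(4))
E
python3 ax.py; python3 - <<'E'
from h import *;from cell import bot
i=bot.get_image("scene");np.savez("s2.npz",**i);cv2.imwrite("pics/s2.png",i["pixels"][:,:,::-1])
E
```

```text
13.75 [-64.45, 4.06, 72.11, 32.6, -5.13, 109.36, 91.2] [ 0.4726 -0.0224  0.9684] [-177.87   36.58  178.87] 63.61502824584022
bottle axis [0.0134 0.0293 0.9995] base [ 0.4726 -0.0261  0.8924]
```

View pics/s2.png

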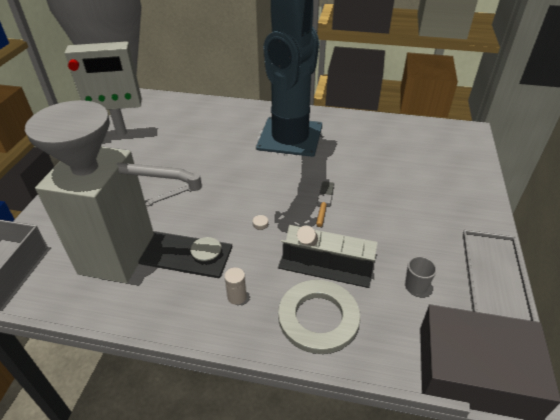

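The bottle has tilted as wanted and is out of this view, above the frame. The rest of the scene is unchanged: jar at (306,236), platen at (206,249). Next I'll refit the kinematics and plan an approach from the +y side within the joint ranges.

```bash
python3 - <<'E'
s=open("kin.py").read()
s=s.replace("176.777])]","""176.777]),
([-59.46,6.76,65.34,66.05,-3.21,109.32,91.33],[.47294,-.02404,.69522],[-176.81,1.63,176.86]),
([-51.09,.31,46.19,53.55,4.6,109.32,84.89],[.4742,-.0192,.8145],[-177.46,17.28,178.03]),
([-64.45,4.06,72.11,32.6,-5.13,109.36,91.2],[.4726,-.0224,.9684],[-177.87,36.58,178.87])]""").replace("    print(best[:3]","    S5,S7=best[1:3];print(best[:3]")
open("kin.py","w").write(s)
E
python3 kin.py; python3 - <<'E'
from sim import *
q=np.array([-64.45,4.06,72.11,32.6,-5.13,109.36,91.2])
def go(q,g,n):
    t,R=fk(q,KP);d=(np.array(g)-t)/n
    for i in range(n):
        R=fk(q,KP)[1];q,_=row(q,R.T@d*100,0,.6,1,None)
    print(q.round(1),*tool(q));return q
for g,n in(((.632,0,.55),10),((.632,.02,.18),8),((.632,-.05,.15),4),((.632,-.1165,.13),3),((.632,-.1165,.11),2)):q=go(q,g,n)
E
```

```text
(np.float64(0.0005135211787724031), -1, -1) [-6.8600e-02  3.4460e-01  2.7000e-03  5.4490e-01  1.0000e-03  1.4900e-02
  4.4650e-01 -5.6000e-03  9.9000e-03  3.2620e-01  1.5069e+00 -6.7000e-03
  5.1600e-02 -4.8400e-02]
[[-0.0004  0.0034 -0.0025 -0.001   0.0001  0.0014]
 [ 0.0007 -0.0001  0.0015  0.0023 -0.0003 -0.0013]
 [ 0.0003 -0.0052  0.0023  0.0008  0.     -0.0018]
 [ 0.0134 -0.0024 -0.0013  0.0022 -0.0001 -0.0004]
 [ 0.0078  0.0114  0.0001  0.0002 -0.0003  0.0003]
 [-0.0158  0.0016 -0.0042 -0.0015  0.001   0.0023]
 [-0.0088  0.0042 -0.0001  0.005   0.0007 -0.0003]
 [ 0.0045 -0.0055  0.004   0.0103  0.001  -0.0002]]
[-65.1   0.7  58.9  93.4   7.7  50.8  77.7] [ 0.628 -0.004  0.56 ] [-176.5   36.   178.2]
[-38.3  21.1  36.  118.7 -44.5  11.6 121.9] [0.629 0.022 0.248] [-177.6   35.   178.1]
[-21.4  25.9  24.3 118.4 -74.9  11.  157.9] [ 0.64  -0.029  0.194] [-177.8   32.6  178.1]
[  0.3  29.5   9.8 115.2 -65.1  11.  158. ] [ 0.646 -0.116  0.156] [-178.1   29.6  177.7]
[  1.   32.3   9.2 114.5 -65.1  11.  158. ] [ 0.643 -0.117  0.128] [-178.4   27.4  177.4]
```

```bash
nproc; cat >fin.py <<'E'
from sim import *
R0=Ro.from_euler("xyz",[-177.87,36.58,178.87],degrees=True).as_matrix()
def ik(T,q0,R=R0):
    f=lambda x:(lambda a:np.r_[a[0]-T,.5*Ro.from_matrix(R.T@a[1]).as_rotvec()])(fk(x,KP))
    return least_squares(f,q0,bounds=(lo,hi),x_scale=30.)
if __name__=="__main__":
    rng=np.random.default_rng(0)
    for T in((.632,-.1165,.11),(.632,.0,.2),(.632,-.05,.35)):
        print(T);L=[]
        for _ in range(40):
            s=ik(np.array(T),rng.uniform(lo,hi))
            if s.cost<1e-7:L.append(s.x.round(0))
        for x in sorted(L,key=lambda v:v[2]):print(x.astype(int).tolist())
E
time python3 fin.py
```

```text
4
(0.632, -0.1165, 0.11)
[57, 64, -73, 122, 119, 54, 3]
[54, 58, -66, 122, 121, 46, -3]
[54, 58, -66, 122, 121, 46, -3]
[53, 56, -63, 122, 121, 44, -5]
[49, 50, -56, 123, 124, 38, -12]
[49, 49, -55, 123, 125, 37, -13]
[47, 48, -53, 123, 126, 35, -15]
[46, 47, -51, 123, 127, 34, -17]
[42, 44, -44, 123, 133, 29, -25]
[36, 40, -36, 123, 140, 25, -35]
[35, 40, -34, 123, 143, 24, -38]
[33, 39, -32, 123, 145, 24, -41]
[33, 39, -32, 123, 146, 23, -42]
[33, 39, -31, 123, 146, 23, -42]
[31, 38, -28, 123, 150, 22, -47]
[28, 37, -25, 123, 155, 21, -52]
[15, 35, -8, 123, 184, 20, -85]
[15, 35, -8, 123, 184, 20, -86]
[14, 35, -6, 123, 187, 20, -89]
[7, 35, 3, 123, 201, 21, -104]
[5, 35, 6, 123, 205, 21, -109]
[-9, 37, 23, 123, 223, 27, -132]
[-29, 48, 52, 123, 239, 44, -158]
(0.632, 0.0, 0.2)
[40, 39, -63, 122, 103, 41, -8]
[39, 38, -62, 122, 103, 40, -9]
[38, 37, -60, 122, 103, 38, -9]
[37, 36, -57, 122, 103, 36, -10]
[37, 36, -57, 122, 103, 36, -10]
[35, 34, -54, 122, 103, 34, -11]
[32, 32, -50, 122, 104, 31, -12]
[23, 28, -37, 122, 106, 23, -17]
[17, 26, -30, 122, 108, 20, -20]
[16, 25, -27, 1
[... 518 characters left out ...]

[58, 22, -73, 113, 57, 33, 38]
[58, 22, -73, 113, 57, 33, 38]
[56, 19, -68, 113, 52, 30, 42]
[54, 18, -66, 113, 49, 29, 44]
[48, 15, -57, 113, 41, 26, 51]
[48, 15, -56, 113, 40, 26, 52]
[43, 13, -50, 113, 35, 24, 57]
[42, 13, -49, 113, 34, 24, 58]
[40, 12, -45, 113, 31, 24, 60]
[25, 10, -29, 113, 18, 22, 72]
[22, 10, -25, 113, 16, 22, 74]
[8, 9, -8, 113, 5, 21, 84]
[3, 9, -3, 113, 2, 21, 87]
[2, 9, -2, 113, 2, 21, 87]
[-2, 9, 2, 113, -1, 21, 90]
[-2, 9, 3, 113, -1, 21, 90]
[-4, 9, 5, 113, -2, 21, 91]
[-4, 9, 5, 113, -3, 21, 92]
[-8, 9, 9, 113, -5, 21, 94]
[-9, 9, 10, 113, -6, 21, 94]
[-38, 12, 45, 113, -30, 23, 117]
[-41, 13, 49, 113, -33, 24, 119]
real	0m24.567s
user	0m24.834s
sys	0m0.091s
```

```bash
cat >search.py <<'E'
from sim import *
from multiprocessing import Pool
def step(q,d,R0):
    t,R=fk(q,KP);T=t+d
    for _ in range(2):
        t,R=fk(q,KP);J=np.zeros((6,7));e=np.r_[T-t,Ro.from_matrix(R0@R.T).as_rotvec()*.6]
        for j in range(7):
            x=q.copy();x[j]+=.05;a,b=fk(x,KP);J[:,j]=np.r_[a-t,.6*Ro.from_matrix(b@R.T).as_rotvec()]/np.radians(.05)
        from scipy.optimize import lsq_linear
        A=np.r_[J,1e-2*np.eye(7)];b=np.r_[e,np.zeros(7)]
        m=.07*np.array([136.94]*2+[180]*5)/2
        dq=lsq_linear(A,b,bounds=(np.radians(np.minimum(np.maximum(lo-q,-m),-1e-4)),np.radians(np.maximum(np.minimum(hi-q,m),1e-4)))).x
        q=np.clip(q+np.degrees(dq),lo,hi)
    return q
def run(q,W,v=.045,log=0):
    N=0
    for g in W:
        for _ in range(40):
            t,R=fk(q,KP);d=np.array(g)-t;n=np.linalg.norm(d)
            if n<.004:break
            q=step(q,d*min(1,v/n),R);N+=1
        if log:print(N,q.round(0),*tool(q))
    return q,N
Q=np.array([-64.45,4.06,72.11,32.6,-5.13,109.36,91.2]);END=[(.632,.0,.2),(.632,-.1165,.13),(.632,-.1165,.11)]
def f(s):
    r=np.random.default_rng(s);V=[r.uniform((.35,-.45,.4),(.8,.5,.95)).round(2) for _ in range(r.integers(1,3))]
    W=V+[(.632,-.05,.4)]+END;q,N=run(Q,W);t,R=fk(q,KP);z=np.arccos(np.clip(-R[2,2],-1,1))
    return abs(np.degrees(z)-36.6)+100*np.linalg.norm(t-[.632,-.1165,.11]),N,[list(map(float,v)) for v in V],q.round(0).tolist(),tool(q)[1].tolist()
if __name__=="__main__":
    run(Q,[(.632,-.05,.4)]+END,log=1)
    with Pool(4) as p:
        for x in sorted(p.map(f,range(80)),key=lambda x:x[0])[:8]:print(x)
E
time python3 search.py
```

```text
15 [-55.  11.  61. 111. -17.  27. 104.] [ 0.632 -0.05   0.4  ] [-174.6   37.9  179.4]
22 [-38.  28.  38. 119. -75.  11. 152.] [0.633 0.    0.202] [-174.3   33.5  178.9]
28 [ -9.  32.  19. 116. -68.  11. 158.] [ 0.634 -0.116  0.132] [-174.7   27.1  177.6]
30 [ -8.  34.  18. 115. -69.  11. 158.] [ 0.634 -0.116  0.113] [-174.8   25.7  177.4]
(np.float64(1.3995469873637252), 47, [[0.6, -0.22, 0.58]], [10.0, 35.0, -10.0, 122.0, 138.0, 21.0, -47.0], [-170.0, 33.9, 178.1])
(np.float64(1.4841104068947424), 45, [[0.36, -0.4, 0.94]], [9.0, 35.0, -9.0, 122.0, 136.0, 21.0, -45.0], [-169.4, 33.7, 178.0])
(np.float64(1.652621773392511), 56, [[0.37, -0.43, 0.86], [0.61, -0.24, 0.81]], [-1.0, 36.0, 1.0, 123.0, 145.0, 24.0, -59.0], [-166.5, 36.1, 178.0])
(np.float64(1.6882489383984074), 46, [[0.54, -0.36, 0.73]], [2.0, 36.0, -1.0, 123.0, 148.0, 24.0, -60.0], [-167.3, 36.4, 178.4])
(np.float64(3.3883571994344055), 54, [[0.58, 0.04, 0.55], [0.41, -0.43, 0.62]], [12.0, 35.0, -13.0, 120.0, 124.0, 20.0, -32.0], [-169.6, 31.7, 178.3])
(np.float64(4.312353867739182), 68, [[0.44, 0.34, 0.48], [0.58, -0.32, 0.78]], [5.0, 36.0, -4.0, 125.0, 153.0, 30.0, -64.0], [-167.1, 39.2, 179.3])
(np.float64(4.860851142252141), 58, [[0.59, 0.27, 0.75], [0.44, -0.41, 0.69]], [16.0, 35.0, -18.0, 119.0, 116.0, 20.0, -22.0], [-170.9, 30.5, 177.7])
(np.float64(6.2406060808232775), 47, [[0.78, -0.31, 0.92]], [22.0, 39.0, -21.0, 127.0, 157.0, 35.0, -58.0], [-170.7, 42.0, -178.7])
real	0m4.216s
user	0m13.278s
sys	0m0.185s
```

```bash
cat >s2.py <<'E'
import sys
from search import *
a=np.array([np.sin(.65)*np.cos(np.radians(-3.5)),np.sin(.65)*np.sin(np.radians(-3.5)),np.cos(.65)])
B=Ro.from_euler("xyz",[180,.05,176.5],degrees=True).as_matrix().T@a
def f2(arg):
    s,Q0=arg
    r=np.random.default_rng(s);V=[]
    for _ in range(r.integers(1,4)):
        v=r.uniform((.35,-.5,.45),(.8,.4,.95)).round(2)
        if v[1]<-.05:v[2]=max(v[2],.62)
        V.append(v)
    V.append(np.r_[r.uniform((.58,-.02,.3),(.7,.2,.6)).round(2)])
    q,N=run(Q0,V+END);t,R=fk(q,KP);ax=R@B
    return np.degrees(np.arccos(min(1,ax[2])))+200*np.linalg.norm(t-[.632,-.1165,.11])+.03*N,N,[list(map(float,v)) for v in V],q.round(0).tolist(),tool(q)[1].tolist(),ax.round(3).tolist()
if __name__=="__main__":
    Q0=np.array(eval(sys.argv[1])) if len(sys.argv)>1 else Q
    with Pool(4) as p:
        for x in sorted(p.imap_unordered(f2,[(i,Q0) for i in range(2500)],10),key=lambda x:x[0])[:6]:print(x)
E
time python3 s2.py
```

```text
(np.float64(2.5189951068800136), 46, [[0.58, -0.16, 0.62], [0.69, 0.11, 0.38]], [37.0, 41.0, -36.0, 123.0, 145.0, 26.0, -39.0], [-178.6, 37.6, 178.1], [-0.005, 0.019, 1.0])
(np.float64(2.9059411406665827), 49, [[0.7, 0.39, 0.9], [0.69, 0.17, 0.58]], [37.0, 40.0, -36.0, 123.0, 142.0, 24.0, -36.0], [-178.6, 36.4, 179.2], [0.017, 0.019, 1.0])
(np.float64(3.0586117793967693), 72, [[0.65, 0.31, 0.94], [0.4, -0.29, 0.62], [0.46, 0.17, 0.86], [0.68, 0.02, 0.58]], [39.0, 41.0, -38.0, 123.0, 143.0, 25.0, -35.0], [-178.9, 37.2, 179.4], [0.002, 0.016, 1.0])
(np.float64(3.442560279871197), 59, [[0.61, 0.31, 0.95], [0.58, -0.29, 0.87], [0.66, 0.11, 0.47]], [36.0, 41.0, -36.0, 123.0, 144.0, 26.0, -38.0], [-177.9, 37.4, 179.2], [-0.001, 0.029, 1.0])
(np.float64(3.622745580390726), 80, [[0.5, 0.23, 0.58], [0.37, -0.27, 0.62], [0.68, 0.4, 0.9], [0.67, 0.11, 0.42]], [38.0, 41.0, -38.0, 123.0, 143.0, 25.0, -35.0], [-178.5, 37.3, 179.7], [0.0, 0.021, 1.0])
(np.float64(3.7036499152257374), 63, [[0.75, 0.09, 0.95], [0.79, -0.37, 0.62], [0.46, -0.26, 0.81], [0.58, 0.01, 0.41]], [40.0, 43.0, -40.0, 124.0, 145.0, 28.0, -35.0], [-178.3, 38.5, -179.7], [-0.021, 0.024, 0.999])
real	1m34.879s
user	6m14.558s
sys	0m0.218s
```

```bash
python3 - <<'E'
from search import *
run(Q,[(.58,-.16,.62),(.632,-.02,.5),(.69,.11,.38)]+END,log=1)
from h import plan,pose;from cell import bot
p,R=pose(bot.sense());p,R=plan(p,R,(.58,-.16,.62),0,9);plan(p,R,(.69,.11,.38),0,9)
E
```

```text
9 [-80. -21.  69.  89.  30.  63.  75.] [ 0.58 -0.16  0.62] [-175.6   36.5  179.4]
49 [-96. -21.  72. 111.  62.  39.  34.] [ 0.626 -0.02   0.503] [-177.2   49.1 -179.6]
56 [-54.  16.  40. 113.  52.  11.  19.] [0.69 0.11 0.38] [-176.    49.9  179.9]
63 [  4.  25. -16. 127. 137.  25. -54.] [0.632 0.    0.2  ] [-175.1   43.   178.7]
66 [ 25.  36. -22. 127. 163.  31. -64.] [ 0.632 -0.114  0.131] [-175.3   43.   178.6]
67 [ 25.  39. -22. 127. 165.  34. -64.] [ 0.632 -0.117  0.11 ] [-175.3   43.   178.6]
[np.float64(1.33), np.float64(-1.36), np.float64(3.89), 0.0]
[np.float64(1.33), np.float64(-1.36), np.float64(3.89), 0.0]
[np.float64(1.33), np.float64(-1.36), np.float64(3.89), 0.0]
[np.float64(1.33), np.float64(-1.36), np.float64(3.89), 0.0]
[np.float64(1.33), np.float64(-1.36), np.float64(3.89), 0.0]
[np.float64(1.33), np.float64(-1.36), np.float64(3.89), 0.0]
[np.float64(1.33), np.float64(-1.36), np.float64(3.89), 0.0]
[np.float64(1.33), np.float64(-1.36), np.float64(3.89), 0.0]
[np.float64(1.33), np.float64(-1.36), np.float64(3.89), 0.0]
[np.float64(0.66), np.float64(3.13), np.float64(2.72), 0.0]
[np.float64(0.66), np.float64(3.13), np.float64(2.72), 0.0]
[np.float64(0.66), np.float64(3.13), np.float64(2.72), 0.0]
[np.float64(0.66), np.float64(3.13), np.float64(2.72), 0.0]
[np.float64(0.66), np.float64(3.13), np.float64(2.72), 0.0]
[np.float64(0.66), np.float64(3.13), np.float64(2.72), 0.0]
[np.float64(0.66), np.float64(3.13), np.float64(2.72), 0.0]
[np.float64(0.66), np.float64(3.13), np.float64(2.72), 0.0]
[np.float64(0.66), np.float64(3.13), np.float64(2.72), 0.0]
```

```bash
cat >s3.py <<'E'
import sys
from s2 import *
def sc(q,N):
    t,R=fk(q,KP);ax=R@B;return np.degrees(np.arccos(min(1,ax[2])))+200*np.linalg.norm(t-[.632,-.1165,.11])+.03*N
def rob(a):
    V,Q0=a;r=np.random.default_rng(1);S=[]
    for _ in range(6):
        q,N=run(np.clip(Q0+r.normal(0,.7,7),lo,hi),[np.array(v)+r.normal(0,.012,3) for v in V]+END,v=r.uniform(.035,.05));S.append(sc(q,N))
    return float(np.mean(np.minimum(S,15))),np.round(S,1).tolist(),V
if __name__=="__main__":
    Q0=np.array(eval(sys.argv[1])) if len(sys.argv)>1 else Q
    n=int(sys.argv[2]) if len(sys.argv)>2 else 2500
    with Pool(4) as p:
        X=sorted(p.imap_unordered(f2,[(i,Q0) for i in range(n)],10),key=lambda x:x[0])[:50]
        Y=sorted(p.map(rob,[(x[2],Q0) for x in X],1),key=lambda y:y[0])
    for y in Y[:6]:print(y)
    run(Q0,Y[0][2]+END,log=1)
E
time python3 s3.py
```

```text
(3.907441011602078, [5.3, 4.3, 3.2, 3.9, 3.2, 3.6], [[0.65, 0.31, 0.94], [0.4, -0.29, 0.62], [0.46, 0.17, 0.86], [0.68, 0.02, 0.58]])
(4.036595367724154, [5.1, 3.5, 3.1, 4.5, 3.0, 5.0], [[0.55, 0.01, 0.7], [0.65, -0.17, 0.81], [0.35, -0.23, 0.62], [0.6, 0.14, 0.44]])
(5.022593912549927, [5.6, 4.3, 4.4, 5.1, 4.8, 6.0], [[0.65, -0.41, 0.69], [0.35, -0.32, 0.62], [0.54, 0.15, 0.56], [0.59, 0.16, 0.43]])
(5.113754360899964, [5.8, 4.8, 4.1, 5.9, 4.9, 5.0], [[0.73, 0.23, 0.58], [0.38, 0.35, 0.76], [0.35, 0.32, 0.94], [0.61, 0.16, 0.32]])
(5.13728825438475, [8.5, 3.2, 6.0, 4.2, 4.5, 4.5], [[0.75, 0.09, 0.95], [0.79, -0.37, 0.62], [0.46, -0.26, 0.81], [0.58, 0.01, 0.41]])
(5.484765619295928, [6.4, 4.6, 5.5, 5.7, 4.2, 6.5], [[0.38, -0.32, 0.62], [0.62, 0.17, 0.32]])
19 [-49.  26.  29.  14.   6. 101.  66.] [0.649 0.309 0.937] [-178.7   46.   179.5]
36 [-14. -21.  46. 101. -11.  57. 128.] [ 0.4  -0.29  0.62] [-178.    44.7  179.9]
48 [ 21. -14. -39.  66.   4.  83.  69.] [0.46 0.17 0.86] [-178.3   44.1  179.9]
57 [ 23.   2. -32.  93.  10.  42.  76.] [0.68 0.02 0.58] [-178.3   44.1  179.9]
68 [ 16.  25. -27. 123. 112.  17. -24.] [0.632 0.    0.2  ] [-178.5   36.8  179.6]
71 [ 38.  38. -37. 123. 140.  22. -35.] [ 0.632 -0.113  0.132] [-178.9   37.2  179.4]
72 [ 39.  41. -38. 123. 143.  25. -35.] [ 0.632 -0.117  0.11 ] [-178.9   37.2  179.4]
real	1m47.322s
user	7m1.133s
sys	0m0.168s
```

```bash
python3 - <<'E'
from search import *
run(Q,[(.55,.01,.7),(.65,-.17,.81),(.35,-.23,.62),(.6,.14,.44)]+END,log=1)
from h import plan,pose;from cell import bot
p,R=pose(bot.sense())
for g,n in(((.55,.01,.7),6),((.65,-.17,.81),5),((.35,-.23,.62),8)):
    print(n,((np.array(g)-p)@R*100/n).round(2));p=np.array(g)
E
```

```text
7 [-79. -15.  50.  83.  31.  75.  61.] [0.55 0.01 0.7 ] [-175.5   36.5  179.6]
14 [-40.  13.  72.  57. -27.  80. 113.] [ 0.65  -0.17   0.809] [-173.8   40.3 -179.7]
25 [ 18. -21.  19. 102. -14.  67. 129.] [ 0.35 -0.23  0.62] [-175.2   37.4 -179.5]
37 [ 35.   8. -67. 108.  42.  42.  33.] [0.6  0.14 0.44] [-176.5   38.2 -179.3]
44 [ 17.  26. -29. 123. 110.  20. -22.] [0.632 0.    0.2  ] [-176.8   37.  -179.3]
47 [ 37.  38. -37. 123. 139.  24. -33.] [ 0.632 -0.114  0.132] [-177.1   37.3 -179.4]
48 [ 38.  41. -38. 123. 141.  27. -33.] [ 0.632 -0.117  0.11 ] [-177.1   37.3 -179.4]
6 [1.64 0.73 4.33]
5 [-2.97 -3.58 -0.4 ]
8 [ 4.41 -0.84 -0.29]
```

Emit:
servo_tool(
  motion=[
    [1.6,0.7,4.3,0,0],
    [1.6,0.7,4.3,0,0],
    [1.6,0.7,4.3,0,0],
    [1.6,0.7,4.3,0,0],
    [1.6,0.7,4.3,0,0],
    [1.6,0.7,4.3,0,0],
    [0,0,0,0,0],
    [0,0,0,0,0],
  ],
)

```text
clock: 14.6
eef_pos: [0.5248, -0.0041, 0.7463]
eef_rot: [180.0, 34.4, 176.4]
contact_force: [-0.1, -0.6, 0.5]
width: 0.567
gripper_force: 63.6
```

```bash
python3 st.py; python3 ax.py
```

```text
14.6 [-70.94, -18.19, 40.59, 79.09, 29.33, 83.93, 62.76] [ 0.5248 -0.0041  0.7463] [179.96  34.4  176.42] 63.61046914185863
bottle axis [ 0.0504 -0.0038  0.9987] base [ 0.5219 -0.0054  0.6703]
```

```bash
time python3 s3.py "[-70.94,-18.19,40.59,79.09,29.33,83.93,62.76]" 1600
```

```text
(4.502746138372506, [5.0, 2.4, 4.4, 4.7, 5.1, 5.4], [[0.43, -0.29, 0.62], [0.76, 0.05, 0.92], [0.45, -0.01, 0.55], [0.66, 0.2, 0.55]])
(4.572794249005452, [4.8, 4.1, 4.9, 3.3, 5.5, 4.9], [[0.54, -0.04, 0.64], [0.78, 0.3, 0.85], [0.45, -0.43, 0.84], [0.65, 0.16, 0.38]])
(4.946909985474459, [4.9, 3.7, 3.8, 5.5, 5.8, 5.9], [[0.42, 0.1, 0.79], [0.77, 0.18, 0.91], [0.69, 0.17, 0.3]])
(5.0543962780448854, [7.5, 4.3, 5.4, 4.1, 4.2, 4.8], [[0.74, 0.38, 0.87], [0.43, 0.36, 0.54], [0.38, -0.2, 0.73], [0.65, 0.14, 0.53]])
(5.127242987790041, [5.2, 3.7, 3.9, 6.7, 5.1, 6.0], [[0.42, -0.19, 0.62], [0.71, 0.12, 0.92], [0.72, 0.18, 0.49], [0.62, 0.17, 0.3]])
(5.236056304120731, [5.7, 5.0, 4.9, 4.4, 4.8, 6.6], [[0.46, 0.04, 0.7], [0.36, -0.4, 0.73], [0.43, 0.24, 0.55], [0.67, 0.19, 0.3]])
7 [-39. -21.  56.  93.   9.  66. 107.] [ 0.43 -0.29  0.62] [-177.2   34.4  178.4]
30 [-16.  26.  20.  14.  -7.  97.  84.] [0.758 0.05  0.917] [-177.2   43.6  179.3]
43 [-15. -21.   5. 114.  13.  47.  73.] [ 0.454 -0.009  0.549] [-176.7   41.4  179.8]
50 [-17.   7. -15.  90.  32.  50.  43.] [0.66 0.2  0.55] [-176.7   41.4  179.7]
61 [  8.  24. -19. 123. 114.  17. -29.] [ 0.632 -0.     0.2  ] [-176.6   37.1  179.3]
65 [ 32.  36. -31. 123. 145.  23. -42.] [ 0.632 -0.117  0.13 ] [-177.    37.5  179.1]
66 [ 33.  39. -32. 124. 147.  26. -43.] [ 0.632 -0.117  0.11 ] [-177.    37.5  179.1]
real	1m15.563s
user	4m56.245s
sys	0m0.145s
```

```bash
python3 - <<'E'
from search import *
Q=np.array([-70.94,-18.19,40.59,79.09,29.33,83.93,62.76])
for V in([(.46,.04,.7),(.36,-.4,.73),(.43,.24,.55),(.67,.19,.3)],[(.36,-.38,.73),(.43,.24,.6),(.67,.19,.3)],[(.4,-.38,.73),(.5,.24,.6),(.67,.19,.3)]):run(Q,V+END,v=.04,log=1);print()
from h import plan,pose;from cell import bot
p,R=pose(bot.sense())
for g,n in(((.46,.04,.7),2),((.36,-.4,.73),10),((.43,.24,.55),14)):
    print(n,((np.array(g)-p)@R*100/n).round(2));p=np.array(g)
E
```

```text
2 [-69. -20.  31.  88.  32.  82.  53.] [0.46 0.04 0.7 ] [-177.3   34.5  178.4]
14 [-43. -20.  72.  72.   3.  84. 121.] [ 0.36 -0.4   0.73] [-177.    34.3  178.4]
31 [  7. -12. -46. 101.  15.  63.  43.] [0.43 0.24 0.55] [-177.1   33.5  178.4]
40 [  3.  26. -41. 104.  61.  42.  12.] [0.67 0.19 0.3 ] [-177.1   33.5  178.4]
46 [ 14.  25. -26. 120.  88.  19.  -2.] [0.632 0.    0.2  ] [-177.1   33.5  178.4]
50 [ 33.  36. -33. 121. 126.  19. -24.] [ 0.632 -0.117  0.13 ] [-177.5   33.9  178.2]
51 [ 34.  39. -35. 121. 129.  23. -26.] [ 0.632 -0.117  0.11 ] [-177.5   33.9  178.2]

10 [-41. -21.  67.  74.   5.  83. 118.] [ 0.36 -0.38  0.73] [-177.2   34.4  178.4]
26 [  6. -13. -44.  95.  14.  69.  46.] [0.43 0.24 0.6 ] [-177.3   33.7  178.3]
36 [  2.  25. -39. 104.  61.  41.  12.] [0.67 0.19 0.3 ] [-177.3   33.7  178.3]
42 [ 12.  25. -23. 120.  89.  17.  -3.] [0.632 0.    0.2  ] [-177.3   33.7  178.4]
46 [ 33.  36. -33. 121. 127.  20. -25.] [ 0.632 -0.117  0.13 ] [-177.7   34.2  178.1]
47 [ 35.  39. -35. 121. 131.  23. -27.] [ 0.632 -0.117  0.11 ] [-177.7   34.2  178.1]

10 [-51. -21.  72.  72.   8.  82. 114.] [ 0.4  -0.38  0.73] [-177.2   34.5  178.4]
26 [-36.  -3.  -7.  91.  26.  69.  39.] [0.5   0.239 0.6  ] [-177.2   34.5  178.4]
35 [-30.  21.   3. 105.  38.  29.  30.] [0.67 0.19 0.3 ] [-177.2   34.5  178.4]
42 [ -3.  23.  -6. 120.  80.  11.   3.] [0.632 0.    0.2  ] [-176.9   33.4  178.3]
46 [ 30.  35. -29. 121. 124.  18. -24.] [ 0.632 -0.116  0.13 ] [-177.3   33.2  178.1]
47 [ 32.  38. -32. 121. 128.  21. -26.] [ 0.632 -0.117  0.11 ] [-177.3   33.2  178.1]

2 [4.09 2.   0.01]
10 [ 0.43 -4.45 -0.66]
14 [0.55 4.59 1.19]
```

Emit:
servo_tool(
  motion=[
    [1.25,-3.85,-0.7,0,0],
    [1.25,-3.85,-0.7,0,0],
    [1.25,-3.85,-0.7,0,0],
    [1.25,-3.85,-0.7,0,0],
    [1.25,-3.85,-0.7,0,0],
    [1.25,-3.85,-0.7,0,0],
    [1.25,-3.85,-0.7,0,0],
    [1.25,-3.85,-0.7,0,0],
  ],
)

```text
clock: 15.4
eef_pos: [0.3933, -0.3022, 0.7402]
eef_rot: [-179.7, 34.7, 176.5]
contact_force: [0.8, -0.4, -1.8]
width: 0.567
gripper_force: 63.6
```

```bash
python3 st.py; python3 ax.py
```

```text
15.4 [-25.4, -20.33, 45.85, 79.24, 3.79, 81.7, 109.92] [ 0.3933 -0.3022  0.7402] [-179.74   34.75  176.47] 63.61832884373143
bottle axis [4.45e-02 8.00e-04 9.99e-01] base [ 0.3908 -0.3038  0.6642]
```

```bash
python3 - <<'E'
from search import *
from cell import bot
from h import pose
s=bot.sense();Q=np.array(s["qpos"]);p,R=pose(s)
for V in([(.36,-.38,.73),(.43,.24,.6),(.67,.19,.3)],[(.43,.24,.6),(.67,.19,.3)],[(.43,.3,.6),(.62,.17,.32)],[(.36,.34,.6),(.62,.17,.32)]):run(Q,V+END,v=.04,log=1);print()
for g,n in(((.36,.34,.6),16),((.43,.24,.6),14)): print(n,((np.array(g)-p)@R*100/n).round(2))
E
```

```text
3 [-30. -14.  67.  74.  -6.  83. 126.] [ 0.36 -0.38  0.73] [-177.3   34.9  177.2]
19 [  7. -13. -45.  95.  15.  69.  44.] [0.43 0.24 0.6 ] [-177.3   34.1  177.2]
29 [  2.  25. -40. 104.  62.  42.  10.] [0.67 0.19 0.3 ] [-177.3   34.1  177.2]
35 [ 12.  25. -25. 120.  91.  19.  -7.] [0.632 0.    0.2  ] [-177.3   34.1  177.2]
39 [ 33.  36. -33. 121. 128.  20. -28.] [ 0.632 -0.117  0.13 ] [-177.7   34.5  177. ]
40 [ 34.  39. -35. 122. 131.  24. -29.] [ 0.632 -0.117  0.11 ] [-177.7   34.5  177. ]

14 [  2. -12. -42.  95.  17.  69.  42.] [0.43 0.24 0.6 ] [-177.5   34.2  177.1]
24 [ -1.  24. -35. 104.  60.  40.  11.] [0.67 0.19 0.3 ] [-177.5   34.2  177.1]
30 [  7.  24. -17. 120.  91.  16.  -8.] [0.632 0.    0.2  ] [-177.5   34.2  177.1]
34 [ 32.  36. -31. 122. 130.  20. -30.] [ 0.632 -0.117  0.13 ] [-177.9   34.6  176.8]
35 [ 33.  39. -33. 122. 133.  23. -32.] [ 0.632 -0.117  0.11 ] [-177.9   34.6  176.8]

16 [  2.  -6. -53.  91.  24.  73.  31.] [0.43 0.3  0.6 ] [-177.5   34.2  177. ]
25 [  5.  18. -41. 110.  57.  40.  13.] [0.619 0.171 0.322] [-177.5   34.2  177. ]
31 [  9.  24. -20. 120.  91.  17.  -7.] [0.632 0.    0.2  ] [-177.5   34.2  177.1]
35 [ 33.  36. -33. 122. 130.  21. -29.] [ 0.632 -0.117  0.13 ] [-178.    34.8  176.8]
36 [ 34.  39. -35. 122. 133.  24. -31.] [ 0.632 -0.117  0.11 ] [-178.    34.8  176.8]

17 [ -2.  -7. -57.  91.  24.  78.  24.] [0.36 0.34 0.6 ] [-177.9   32.6  177. ]
28 [  5.  18. -40. 109.  53.  40.  16.] [0.62 0.17 0.32] [-177.9   32.6  177. ]
34 [ 11.  24. -22. 119.  80.  17.   4.] [ 0.632 -0.     0.2  ] [-177.9   32.6  177. ]
38 [ 31.  35. -30. 120. 122.  17. -22.] [ 0.632 -0.117  0.13 ] [-178.3   32.9  176.8]
39 [ 33.  39. -33. 121. 126.  21. -24.] [ 0.632 -0.117  0.11 ] [-178.3   32.9  176.8]

16 [0.87 4.   0.44]
14 [0.55 3.89 0.82]
```

Emit:
servo_tool(
  motion=[
    [0.53,4.0,0.76,0,0],
    [0.53,4.0,0.76,0,0],
    [0.53,4.0,0.76,0,0],
    [0.53,4.0,0.76,0,0],
    [0.53,4.0,0.76,0,0],
    [0.53,4.0,0.76,0,0],
    [0.53,4.0,0.76,0,0],
    [0.53,4.0,0.76,0,0],
  ],
)

```text
clock: 16.2
eef_pos: [0.4242, 0.0027, 0.6731]
eef_rot: [180.0, 34.4, 175.6]
contact_force: [1.2, 1.1, -1.8]
width: 0.563
gripper_force: 63.6
```

Emit:
servo_tool(
  motion=[
    [0.53,4.0,0.76,0,0],
    [0.53,4.0,0.76,0,0],
    [0.53,4.0,0.76,0,0],
    [0.53,4.0,0.76,0,0],
    [0.53,4.0,0.76,0,0],
    [0.53,4.0,0.76,0,0],
    [0.53,4.0,0.76,0,0],
    [0,0,0,0,0],
  ],
)

```text
clock: 17.0
eef_pos: [0.4374, 0.2953, 0.6061]
eef_rot: [179.4, 33.9, 176.9]
contact_force: [-0.3, -0.3, -1.9]
width: 0.571
gripper_force: 63.6
```

```bash
cat >nx.py <<'E'
from search import *
from cell import bot
from h import pose
import sys
s=bot.sense();Q=np.array(s["qpos"]);p,R=pose(s);print(s["clock"],Q.round(1),p.round(4),np.round(s["eef_rot"],2))
for V in eval(sys.argv[1]):run(Q,list(V)+END,v=.04,log=1);print();g=np.array(V[0]);print("cm in tool",((g-p)@R*100).round(2))
E
python3 nx.py "[[(.62,.17,.32)],[(.67,.19,.3)]]"; python3 ax.py
```

```text
17.0 [  7.9  -5.5 -56.2  90.9  22.5  71.1  34.6] [0.4374 0.2953 0.6061] [179.41  33.9  176.86]
9 [  8.  19. -44. 110.  58.  39.  14.] [0.62 0.17 0.32] [-177.6   33.9  178.6]
15 [ 12.  25. -24. 120.  90.  17.  -4.] [0.632 0.    0.2  ] [-177.6   33.9  178.7]
19 [ 35.  37. -35. 121. 128.  20. -25.] [ 0.632 -0.117  0.13 ] [-178.1   34.5  178.4]
20 [ 36.  40. -37. 122. 131.  23. -27.] [ 0.632 -0.117  0.11 ] [-178.1   34.5  178.4]

cm in tool [  0.26 -11.86  34.18]
10 [  5.  26. -43. 105.  63.  42.  11.] [0.67 0.19 0.3 ] [-177.6   33.9  178.6]
16 [ 16.  25. -28. 120.  91.  19.  -4.] [0.632 0.    0.2  ] [-177.6   33.9  178.7]
20 [ 35.  36. -35. 121. 127.  20. -24.] [ 0.632 -0.117  0.13 ] [-178.    34.3  178.5]
21 [ 36.  40. -37. 121. 130.  23. -26.] [ 0.632 -0.117  0.11 ] [-178.    34.3  178.5]

cm in tool [-2.68 -9.64 38.59]
bottle axis [ 0.0586 -0.0114  0.9982] base [0.4339 0.2946 0.5301]
```

Emit:
servo_tool(
  motion=[
    [0,-1.3,3.8,0,0],
    [0,-1.3,3.8,0,0],
    [0,-1.3,3.8,0,0],
    [0,-1.3,3.8,0,0],
    [0,-1.3,3.8,0,0],
    [0,-1.3,3.8,0,0],
    [0,-1.3,3.8,0,0],
    [0,-1.3,3.8,0,0],
  ],
)

```text
clock: 17.8
eef_pos: [0.6058, 0.1737, 0.3534]
eef_rot: [179.7, 34.2, 176.3]
contact_force: [0.8, -0.4, -0.4]
width: 0.57
gripper_force: 63.6
```

```bash
python3 nx.py "[[(.632,.02,.21)],[(.632,.0,.2)],[(.632,.0,.16)]]"; python3 ax.py
```

```text
17.8 [ 10.9  14.2 -45.7 109.8  48.   40.1  22.7] [0.6058 0.1737 0.3534] [179.71  34.21 176.26]
6 [ 10.  24. -24. 119.  79.  17.   5.] [0.632 0.02  0.21 ] [-178.3   33.3  178.4]
7 [ 11.  24. -21. 120.  84.  15.   1.] [0.632 0.    0.2  ] [-178.3   33.3  178.4]
11 [ 33.  36. -32. 120. 125.  17. -22.] [ 0.632 -0.117  0.13 ] [-178.6   33.4  178.3]
12 [ 35.  39. -35. 121. 128.  21. -24.] [ 0.632 -0.117  0.11 ] [-178.6   33.4  178.3]

cm in tool [  5.08 -15.23  13.81]
6 [  9.  24. -19. 120.  83.  14.   2.] [0.632 0.    0.2  ] [-178.3   33.3  178.4]
6 [  9.  24. -19. 120.  83.  14.   2.] [0.632 0.    0.2  ] [-178.3   33.3  178.4]
10 [ 33.  36. -32. 120. 124.  17. -22.] [ 0.632 -0.117  0.13 ] [-178.6   33.3  178.2]
11 [ 35.  39. -35. 121. 128.  21. -24.] [ 0.632 -0.117  0.11 ] [-178.6   33.3  178.2]

cm in tool [  5.53 -17.23  14.7 ]
7 [  9.  28. -19. 121. 107.  15. -21.] [0.634 0.001 0.163] [-178.6   32.9  178.4]
9 [  4.  23. -13. 120.  86.  11.  -1.] [0.632 0.    0.2  ] [-178.6   33.7  178.4]
13 [ 34.  36. -33. 121. 126.  17. -23.] [ 0.632 -0.117  0.13 ] [-178.9   33.6  178.2]
14 [ 36.  39. -36. 121. 129.  21. -25.] [ 0.632 -0.117  0.11 ] [-178.9   33.6  178.2]

cm in tool [  7.78 -17.25  18.01]
bottle axis [ 0.0534 -0.0076  0.9985] base [0.6027 0.1727 0.2774]
```

Emit:
servo_tool(
  motion=[
    [0.7,-2.1,1.8,0,0],
    [0.7,-2.1,1.8,0,0],
    [0.7,-2.1,1.8,0,0],
    [0.7,-2.1,1.8,0,0],
    [0.7,-2.1,1.8,0,0],
    [0.7,-2.1,1.8,0,0],
    [0.7,-2.1,1.8,0,0],
    [0,0,0,0,0],
  ],
)

```text
clock: 18.6
eef_pos: [0.6254, 0.0199, 0.2187]
eef_rot: [-179.9, 34.0, 176.2]
contact_force: [-0.3, -0.6, -0.7]
width: 0.566
gripper_force: 63.6
```

```bash
python3 nx.py "[[(.632,-.06,.165),(.632,-.1165,.14)],[(.632,-.06,.15),(.632,-.1165,.13)]]"; python3 ax.py
```

```text
18.6 [ 16.4  22.  -31.2 120.1  71.7  19.7  11.7] [0.6254 0.0199 0.2187] [-179.87   34.01  176.15]
3 [ 19.  28. -22. 120. 101.  12.  -8.] [ 0.632 -0.06   0.165] [-179.3   32.2  177.7]
5 [ 31.  33. -29. 119. 116.  13. -15.] [ 0.632 -0.117  0.14 ] [-179.3   32.3  177.6]
9 [ 14.  25. -25. 119.  79.  16.   7.] [ 0.632 -0.     0.2  ] [-179.5   32.5  177.6]
13 [ 35.  36. -34. 120. 120.  17. -18.] [ 0.632 -0.117  0.13 ] [-179.8   32.8  177.5]
14 [ 37.  40. -37. 120. 124.  20. -20.] [ 0.632 -0.117  0.11 ] [-179.8   32.8  177.5]

cm in tool [ 2.01 -7.92  5.14]
4 [ 24.  31. -28. 120. 109.  16. -15.] [ 0.632 -0.06   0.15 ] [-179.5   32.2  177.6]
6 [ 32.  35. -30. 120. 119.  15. -18.] [ 0.632 -0.116  0.13 ] [-179.5   32.2  177.6]
10 [ 14.  25. -24. 119.  80.  15.   6.] [ 0.632 -0.     0.2  ] [-179.7   32.6  177.5]
14 [ 35.  36. -34. 120. 120.  17. -18.] [ 0.632 -0.117  0.13 ] [-179.9   32.9  177.4]
15 [ 37.  40. -37. 120. 124.  21. -20.] [ 0.632 -0.117  0.11 ] [-179.9   32.9  177.4]

cm in tool [ 2.85 -7.91  6.38]
bottle axis [ 0.0573 -0.0021  0.9984] base [0.622  0.0185 0.1427]
```

Emit:
servo_tool(
  motion=[
    [0.35,-0.7,0.9,0,0],
    [0.35,-0.8,0.9,0,0],
    [0.35,-1.0,0.9,0,0],
    [0.35,-1.0,0.8,0,0],
    [0.35,-1.1,0.8,0,0],
    [0.35,-1.1,0.7,0,0],
    [0.35,-1.1,0.7,0,0],
    [0.35,-1.1,0.7,0,0],
  ],
)

```text
clock: 19.4
eef_pos: [0.6346, -0.0553, 0.1526]
eef_rot: [-180.0, 34.3, 176.5]
contact_force: [0.3, -0.8, -1.3]
width: 0.572
gripper_force: 63.6
```

```bash
python3 nx.py "[[(.632,-.1165,.14)]]"; python3 ax.py;python3 - <<'E'
from h import *;from cell import bot
for n in("scene","top"):
    i=bot.get_image(n);np.savez(f"{n}3.npz",**i)
    x=i["pixels"][:,:,::-1];x=x[120:290,100:300] if n=="scene" else x[130:260,270:420]
    cv2.imwrite(f"pics/{n}3.png",cv2.resize(x,(400,340)))
cv2.imwrite("pics/c3.png",np.hstack([cv2.imread("pics/scene3.png"),cv2.imread("pics/top3.png")]))
E
```

```text
19.4 [ 22.6  29.7 -27.6 121.1 103.   14.3 -10.1] [ 0.6346 -0.0553  0.1526] [-179.99   34.33  176.49]
2 [ 30.  33. -27. 119. 108.  11.  -8.] [ 0.632 -0.116  0.14 ] [180.   31.4 177.8]
6 [ 20.  26. -32. 118.  76.  18.  12.] [ 0.632 -0.     0.2  ] [179.9  31.5 177.8]
10 [ 34.  35. -32. 119. 113.  14. -11.] [ 0.632 -0.117  0.13 ] [179.7  31.7 177.7]
11 [ 37.  39. -36. 119. 119.  19. -14.] [ 0.632 -0.117  0.11 ] [179.7  31.7 177.7]

cm in tool [ 0.61 -6.13  1.11]
bottle axis [ 0.0516 -0.0031  0.9987] base [ 0.6316 -0.0566  0.0766]
```

View pics/c3.png

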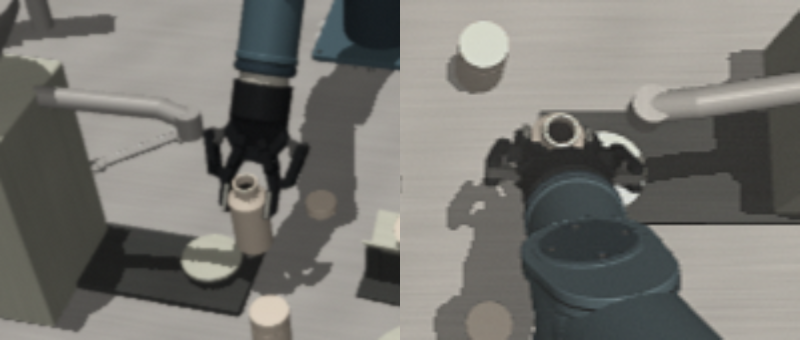

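The bottle is held nearly upright at about (250,220) in the left crop, beside the platen at (212,258). The spout end at (190,130) is clear. I'll measure the bottle's axis directly.

```bash
cat >bm.py <<'E'
from h import *
from scipy.optimize import least_squares
import sys
def meas(files,base,H=(.02,.085),r=.025):
    Q=[]
    for f in files:
        C,I=cloud(f);hsv=I.astype(int);m=(hsv.max(-1)>85)&(hsv[...,0]>hsv[...,2]+12)
        Q.append(C[m])
    Q=np.concatenate(Q);h=Q[:,2]-base[2]
    q=Q[(h>H[0])&(h<H[1])&(np.hypot(*(Q[:,:2]-base[:2]).T)<.04)]
    f=lambda p:np.hypot(q[:,0]-p[0]-p[2]*(q[:,2]-base[2]),q[:,1]-p[1]-p[3]*(q[:,2]-base[2]))-r
    s=least_squares(f,[base[0],base[1],0,0],loss="soft_l1",f_scale=.001);print("n",len(q),"base xy",s.x[:2].round(4),"lean",s.x[2:].round(3),"res",abs(f(s.x)).mean().round(4));return q
if __name__=="__main__":
    b=eval(sys.argv[1]);n=sys.argv[2]
    meas([f"scene{n}.npz"],b);meas([f"top{n}.npz"],b);q=meas([f"scene{n}.npz",f"top{n}.npz"],b)
    for k in("scene","top"):
        C,I=cloud(f"{k}{n}.npz");m=(np.hypot(C[...,0]-b[0],C[...,1]-b[1])<.03)&(C[...,2]>b[2]+.108)&(C[...,2]<b[2]+.125)&(I.max(-1)>85);w=C[m];print(k,"mouth n",len(w),w.mean(0).round(4),w.min(0).round(4),w.max(0).round(4)) if len(w) else 0
E
python3 bm.py "(.6316,-.0566,.0766)" 3
```

```text
n 281 base xy [ 0.6286 -0.0544] lean [ 0.048 -0.003] res 0.0011
n 6 base xy [ 0.72   -0.0334] lean [-1.018 -0.316] res 0.0007
n 287 base xy [ 0.6286 -0.0541] lean [ 0.05  -0.012] res 0.0012
scene mouth n 73 [ 0.6359 -0.0531  0.1897] [ 0.6211 -0.0695  0.1849] [ 0.6535 -0.0275  0.2013]
top mouth n 63 [ 0.6363 -0.0603  0.1888] [ 0.6215 -0.0766  0.1848] [ 0.6524 -0.0339  0.2007]
```

```bash
python3 - <<'E'
from search import *
from cell import bot
from h import pose
s=bot.sense();Q=np.array(s["qpos"]);p,R=pose(s)
for V in([(.636,-.075,.128),(.6365,-.119,.125)],[(.636,-.07,.14),(.6365,-.119,.12)],[(.6365,-.119,.125)]):
  for v in(.01,.02):run(Q,V+[(.6365,-.119,.105)],v=v,log=1);print()
  print(((np.array(V[0])-p)@R*100).round(2),((np.array(V[-1])-p)@R*100).round(2))
E
```

```text
4 [ 27.  35. -30. 119. 112.  16. -15.] [ 0.636 -0.075  0.128] [180.   31.2 177.6]
9 [ 31.  35. -28. 118. 114.  13. -12.] [ 0.636 -0.119  0.125] [180.   31.2 177.6]
11 [ 34.  39. -33. 119. 119.  17. -15.] [ 0.636 -0.119  0.105] [180.   31.2 177.6]

2 [ 27.  35. -30. 119. 112.  16. -15.] [ 0.636 -0.075  0.128] [180.   31.2 177.6]
5 [ 31.  35. -28. 118. 114.  13. -13.] [ 0.636 -0.119  0.125] [180.   31.2 177.6]
6 [ 34.  39. -33. 119. 119.  17. -16.] [ 0.636 -0.119  0.105] [180.   31.3 177.6]

[ 0.98 -1.76  2.14] [ 0.87 -6.15  2.58]
3 [ 25.  33. -28. 119. 106.  14. -11.] [ 0.636 -0.07   0.14 ] [180.   31.2 177.6]
8 [ 32.  36. -30. 118. 114.  14. -13.] [ 0.636 -0.116  0.121] [180.   31.2 177.6]
10 [ 34.  39. -33. 119. 119.  17. -15.] [ 0.636 -0.119  0.105] [180.   31.2 177.6]

2 [ 25.  33. -28. 119. 107.  14. -11.] [ 0.636 -0.07   0.14 ] [180.   31.2 177.6]
5 [ 32.  36. -30. 118. 115.  14. -13.] [ 0.636 -0.119  0.12 ] [180.   31.2 177.6]
6 [ 34.  39. -33. 119. 119.  17. -15.] [ 0.636 -0.119  0.105] [180.   31.2 177.6]

[ 0.33 -1.26  1.13] [ 1.15 -6.14  3.  ]
8 [ 31.  35. -29. 118. 113.  13. -12.] [ 0.636 -0.119  0.125] [180.   31.2 177.6]
10 [ 34.  39. -33. 119. 118.  17. -15.] [ 0.636 -0.119  0.105] [180.   31.2 177.6]

4 [ 31.  35. -29. 118. 113.  13. -12.] [ 0.636 -0.119  0.125] [180.   31.2 177.6]
5 [ 34.  39. -33. 119. 119.  17. -15.] [ 0.636 -0.119  0.105] [180.   31.3 177.6]

[ 0.87 -6.15  2.58] [ 0.87 -6.15  2.58]
```

Emit:
servo_tool(
  motion=[
    [0.3,-0.6,0.7,0,0],
    [0.3,-0.6,0.7,0,0],
    [0.3,-0.6,0.7,0,0],
    [0,-0.9,0.1,0,0],
    [0,-1.1,0.1,0,0],
    [0,-1.1,0.1,0,0],
    [0,-0.8,0.1,0,0],
    [0,-0.5,0.1,0,0],
  ],
)

```text
clock: 20.3
eef_pos: [0.6327, -0.1183, 0.1231]
eef_rot: [-180.0, 33.9, 176.5]
contact_force: [0.8, -0.3, -1.1]
width: 0.568
gripper_force: 63.6
```

```bash
cat >snap.py <<'E'
from h import *;from cell import bot
import sys
for n in("scene","top"): np.savez(f"{n}{sys.argv[1]}.npz",**bot.get_image(n))
E
python3 snap.py 4; python3 st.py; python3 ax.py; python3 bm.py "(.634,-.12,.05)" 4
```

```text
20.4 [32.51, 34.57, -30.55, 119.98, 113.41, 13.3, -12.03] [ 0.6325 -0.1181  0.1228] [179.98  33.86 176.42] 63.61095366999507
bottle axis [ 0.0597 -0.004   0.9982] base [ 0.6289 -0.1193  0.0468]
n 267 base xy [ 0.6258 -0.1171] lean [ 0.063 -0.004] res 0.001
n 10 base xy [ 0.6933 -0.1611] lean [-0.723  0.476] res 0.0008
n 277 base xy [ 0.6257 -0.117 ] lean [ 0.064 -0.008] res 0.0011
scene mouth n 50 [ 0.631  -0.114   0.1618] [ 0.6071 -0.1309  0.1581] [ 0.6501 -0.092   0.1743]
top mouth n 42 [ 0.634  -0.12    0.1612] [ 0.62   -0.1361  0.1581] [ 0.651  -0.1063  0.1673]
```

Emit:
servo_tool(
  motion=[
    [0,-0.1,0.3,0,0],
    [0,-0.1,0.3,0,0],
    [0.02,0,0.2,0,0],
    [0.03,0,0.15,0,0],
    [0.03,0,0.1,0,0],
    [0,0,0,0,0],
    [0,0,0,0,0],
    [0,0,0,0,0],
  ],
)

```text
clock: 21.2
eef_pos: [0.6376, -0.119, 0.1137]
eef_rot: [180.0, 33.9, 176.5]
contact_force: [-0.0, -0.1, -1.3]
width: 0.564
gripper_force: 63.6
```

```bash
python3 st.py; python3 ax.py
```

```text
21.2 [33.12, 36.26, -31.38, 119.3, 115.04, 14.26, -12.75] [ 0.6376 -0.119   0.1137] [179.96  33.87 176.51] 63.61464316723868
bottle axis [ 0.0596 -0.0043  0.9982] base [ 0.634  -0.1202  0.0377]
```

Emit:
servo_tool(
  motion=[
    [0.03,0,0.04,0,0],
    [0.03,0,0.04,0,0],
    [0.03,0,0.04,0,0],
    [0.03,0,0.04,0,0],
    [0.03,0,0.04,0,0],
    [0,0,0,0,0],
    [0,0,0,0,0],
    [0,0,0,0,0],
  ],
)

```text
clock: 22.0
eef_pos: [0.6377, -0.119, 0.1115]
eef_rot: [180.0, 33.9, 176.5]
contact_force: [-3.5, -0.7, 6.4]
width: 0.567
gripper_force: 64.2
```

Emit:
servo_tool(
  motion=[
    [0,0,0,0,0.58],
    [0,0,0,0,0.6],
    [0,0,0,0,0.63],
    [0,0,0,0,0.68],
    [0,0,0,0,0.75],
    [0,0,0,0,0.85],
    [0,0,0,0,1],
    [0,0,0,0,1],
  ],
)

```text
clock: 22.8
eef_pos: [0.6374, -0.119, 0.1111]
eef_rot: [180.0, 33.9, 176.5]
contact_force: [-0.8, -0.2, 0.6]
width: 0.997
gripper_force: 0.0
```

```bash
python3 snap.py 5; python3 st.py; python3 bm.py "(.634,-.12,.034)" 5; python3 - <<'E'
from h import *
a=np.load("scene5.npz")["pixels"][120:290,100:300,::-1];b=np.load("top5.npz")["pixels"][130:260,270:420,::-1]
cv2.imwrite("pics/c5.png",np.hstack([cv2.resize(a,(400,340)),cv2.resize(b,(400,340))]))
E
```

```text
22.9 [33.47, 36.7, -31.83, 119.32, 115.69, 14.69, -13.14] [ 0.6374 -0.119   0.1111] [179.96  33.86 176.51] 0.0
n 302 base xy [ 0.6305 -0.1188] lean [-0.     0.005] res 0.0011
n 3 base xy [ 0.6365 -0.1173] lean [-0.038 -0.059] res 0.0
n 305 base xy [ 0.6305 -0.1187] lean [0.    0.004] res 0.0011
scene mouth n 68 [ 0.6322 -0.1168  0.147 ] [ 0.6123 -0.1325  0.1421] [ 0.6494 -0.1022  0.1525]
top mouth n 41 [ 0.6385 -0.1211  0.1473] [ 0.6243 -0.1358  0.1429] [ 0.6492 -0.1056  0.1516]
```

View pics/c5.png

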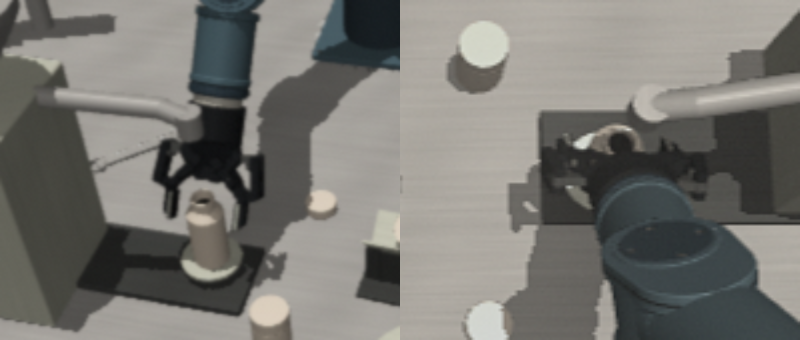

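The bottle now stands upright (zero lean) at about (210,240) on the platen, axis at (0.631,-0.119), with the fingers open and clear. I'll simulate the retreat first.

```bash
python3 - <<'E'
from search import *
from cell import bot
Q=np.array(bot.sense()["qpos"])
for d in((0,0,-1),(.56,0,-.83),(.8,0,-.6),(1,0,0)):
    q=Q.copy();t0,R0=fk(q,KP)
    for i in range(12):
        t,R=fk(q,KP);q=step(q,R@np.array(d)*.01,R)
        if i%4==3:
            t,R=fk(q,KP);print(d,q.round(0),((t-t0)@R0*100).round(2),np.degrees(Ro.from_matrix(R0.T@R).as_rotvec()).round(1))
E
```

```text
(0, 0, -1) [ 33.  31. -30. 121. 102.  11.  -1.] [ 0.01  0.   -3.99] [ 0. -0.  0.]
(0, 0, -1) [ 40.  27. -38. 123.  78.  12.  23.] [ 0.03  0.01 -7.98] [ 0. -0.  0.]
(0, 0, -1) [ 52.  25. -52. 123.  65.  17.  36.] [ 3.000e-02  1.000e-02 -1.198e+01] [ 0. -0.  0.]
(0.56, 0, -0.83) [ 37.  33. -35. 124. 118.  15. -15.] [ 2.24  0.   -3.32] [ 0.  0. -0.]
(0.56, 0, -0.83) [ 41.  29. -38. 128. 119.  14. -17.] [ 4.48  0.   -6.64] [ 0.  0. -0.]
(0.56, 0, -0.83) [ 45.  25. -40. 132. 120.  12. -18.] [ 6.72  0.   -9.96] [ 0.  0. -0.]
(0.8, 0, -0.6) [ 39.  36. -38. 124. 121.  18. -17.] [ 3.2  0.  -2.4] [-0. -0.  0.]
(0.8, 0, -0.6) [ 45.  35. -43. 129. 126.  21. -21.] [ 6.4  0.  -4.8] [-0. -0.  0.]
(0.8, 0, -0.6) [ 50.  34. -47. 134. 130.  23. -24.] [ 9.6  0.  -7.2] [ 0. -0.  0.]
(1, 0, 0) [ 41.  41. -40. 124. 125.  22. -20.] [ 4. -0. -0.] [ 0. -0. -0.]
(1, 0, 0) [ 45.  45. -45. 129. 133.  29. -24.] [ 8. -0.  0.] [-0. -0. -0.]
(1, 0, 0) [ 48.  49. -47. 133. 139.  35. -27.] [12. -0.  0.] [-0. -0. -0.]
```

Emit:
servo_tool(
  motion=[
    [0.3,0,-0.5,0,1],
    [0.5,0,-0.8,0,1],
    [0.56,0,-0.83,0,1],
    [0.56,0,-0.83,0,1],
    [0.56,0,-0.83,0,1],
    [0.56,0,-0.83,0,1],
    [0.56,0,-0.83,0,1],
    [0.56,0,-0.83,0,1],
  ],
)

```text
clock: 23.7
eef_pos: [0.5672, -0.1148, 0.1404]
eef_rot: [180.0, 33.9, 176.5]
contact_force: [-0.0, -0.8, 0.4]
width: 0.997
gripper_force: 0.0
```

Emit:
servo_tool(
  motion=[
    [0.3,0,-0.4,0,1],
    [0,0,0,0,1],
    [0,0,0,0,1],
    [0,0,0,0,1],
    [0,0,0,0,1],
    [0,0,0,0,1],
    [0,0,0,0,1],
    [0,0,0,0,1],
  ],
)

```text
clock: 24.5
eef_pos: [0.5633, -0.1145, 0.1417]
eef_rot: [179.9, 33.9, 176.5]
contact_force: [-0.0, -0.7, -0.0]
width: 1.0
gripper_force: 0.0
```

```bash
python3 snap.py 6; python3 st.py; python3 bm.py "(.632,-.12,.034)" 6; python3 - <<'E'
from h import *
a=np.load("scene6.npz")["pixels"][120:290,100:300,::-1];b=np.load("top6.npz")["pixels"][130:260,270:420,::-1]
cv2.imwrite("pics/c6.png",np.hstack([cv2.resize(a,(400,340)),cv2.resize(b,(400,340))]))
E
```

```text
24.6 [40.83, 29.36, -37.99, 128.65, 119.39, 14.7, -17.72] [ 0.5633 -0.1146  0.1417] [179.95  33.86 176.51] 0.0
n 301 base xy [ 0.6305 -0.1181] lean [ 0.003 -0.004] res 0.0011
n 24 base xy [ 0.6335 -0.1219] lean [0.009 0.007] res 0.0004
n 325 base xy [ 0.6302 -0.1176] lean [ 0.011 -0.019] res 0.0012
scene mouth n 69 [ 0.6317 -0.117   0.1467] [ 0.6142 -0.1323  0.142 ] [ 0.6469 -0.1005  0.1513]
top mouth n 49 [ 0.6341 -0.1212  0.1477] [ 0.6177 -0.1363  0.1423] [ 0.6491 -0.1058  0.1535]
```

View pics/c6.png

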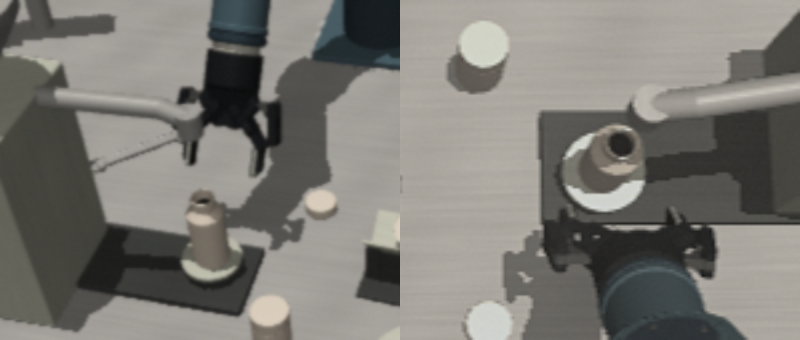

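The bottle stands upright and centred on the platen at (212,250) in the left crop. The gripper is open and well clear, and the cap and standing jar have not moved.

```bash
python3 -c "
from cell import bot
print(bot.close_job())"
```

```text
the job is handed in; nothing more can be done
None
```

The bottle stands upright and released on the platen, about 3 mm from the spout's axis by camera, and I handed the job in at about 25 s (no verdict was returned).

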